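# Tighten a boxed-in terminal nut with a ratchet ring spanner

## Robot

A 7-joint arm with a two-finger parallel gripper is mounted at the origin on the work surface. World frame = base frame: x ahead of the robot, y to its left, z up, the work surface at z = 0. Lengths are in m, angles in rad, forces in N, time in s.
With the tool pointing down it reaches from about 0.4 to 0.9 m from the base axis. Payload 5.5 kg.
Tool frame: the origin (TCP) lies at the very end of the fingers, on their centre line; the grasp point (between the pads) lies 19 mm behind it (manip.pinch_z is the distance from the TCP to the grasp point, in m); z points along the fingers, y is the line along which they close (so a half turn about z gives the same grasp; the last joint's range is limited). The gripper opens to 92 mm and grips with 3 to 60 N. Pads are 19 mm wide; open, the fingers measure 130 mm over their backs; the gripper's body (75 mm by 190 mm) begins 47 mm behind the grasp point.
Start: joints at [1.543, 0.501, -0.427, 1.55, 0.221, 1.138, -0.21], TCP at [0.186, -0.623, 0.192] pointing down, gripper open.
Joint ranges: [-2.88, 2.88], [-0.31, 2.03], [-1.54, 1.56], [0.2, 2.42], [-1.41, 4.55], [0.19, 2.02], [-2.57, 2.57]. Speed limits (rad/s): [2.57, 2.57, 3.14, 3.14, 3.14, 3.14, 3.14].

## Interface

Orientations are given as a rotation vector (axis times angle).
In Python, from station import status, camera, manip, finder gives the robot as it stands.
- The arm moves only by the tool send_rows, never from a script. Its argument "rows" is a list of rows, each an object of numbers: "tx", "ty", "tz": the shift along the tool's x, y, z in m; "wx", "wy", "wz": the turn, a rotation vector about the tool's x, y, z in degrees. In form: [{"tx": .., "ty": .., "tz": .., "wx": .., "wy": .., "wz": ..}, ...]. A call has 1 to 10 rows; each row is the pose to reach, as a shift and turn from the pose commanded when the call began, along the tool's axes at that moment; what a row does not reach only later rows make up. A row lasts 1/10 s, in which the tool goes at most 50 mm and 8.59 degrees, less where a joint would pass 70% of its speed; a pose out of reach is approached as far as the arm can. A call with a gripper value outside its range is refused whole. "claw" is the opening in per cent of the stroke, from 0 (shut) to 100 (fully open), set as the call begins (left out, the last holds). The fingers move at their own pace and stop on an object; "squeeze" is the grip in N (left out, the last holds). Time passes only in rows, so rows that repeat a pose let the fingers close. It gives the time, the measured TCP pose, the force, the opening and the grip force at its end, in the units of the state.
- status.state(): the state, without advancing time (a new reading comes with each control period).
- camera(name): name is "scene" or "top" or "wrist"; returns a dict with "pixels" (384x512x3 uint8, red, green, blue), "range_z" (384x512 float32, m along the optical axis (not along the pixel's ray), 0 where there is no reading), "vfov" (degrees; the focal length in pixels is half the picture's height over the tangent of half this angle, whatever the lens; pixels are square), "cx", "cy" (the principal point, pixels), "view" (4x4, takes a point from world to camera coordinates). Camera axes: x right, y down, z forward; pixel columns grow to the right and rows downward; lengths in m; the calibration is good to about 2 mm. A picture is of the moment at which its call begins.
- manip.close_job(): hands the job in; it is judged then, once.
Trained networks look in the newest picture that a camera, given by its name, has taken for a name from the list of things; names that differ only in an ending like _2 or _b are one class to them, and where a whole thing is asked for, a point or a joint stands for the part that bears it (a point fixed in the world has none). Each returns a list of dicts, best first, with "confidence" (0 to 1); they miss things now and then, are a little off and sometimes report something else, mostly with a low value. They report only what shows in the picture. A call takes as long as a camera call.
- finder.boxes_of(camera, label): "centre" ([column, row] in pixels, amid what is visible of it).
- finder.silhouettes(camera, label): "mask" (384x512 bool, what is visible of it) and "centre" ([column, row] in pixels, amid what is visible of it).
The state is a dict: "time": time; "joint_pos": joint angles; "joint_vel": joint speeds; "effort": joint torques, N m; "tool_pos": TCP position; "tcp_rot": TCP orientation; "ft_force": force on the tool from outside, world axes, zero at the start; "ft_torque": the same for the moment, N m; "finger_gap": opening from 0.0 (shut) to 1.0 (fully open); "finger_force": force on a finger pad.
Only numpy, scipy, OpenCV 4.12 (cv2) and the standard library are available. Lean on these libraries where they do the work, as an engineer would, in place of code of your own. Each camera call takes 0.05 s, during which the arm holds its last target. There are 200 camera calls.

## Task

The black hex nut that clamps the copper link in the terminal box is loose. Take the ratchet spanner from the rubber tool mat, seat its ring fully over that nut and tighten it clockwise with short back-and-forth swings between the plastic partitions, until it pulls up firm at about 1 N m; more than 2 N m breaks the post out of its moulded seat. Then lift the spanner off, lay it flat back on the mat, and leave the other things where they are.

Things in the scene. Friction and masses are not known exactly. Their poses are not given: they have to be found in the camera images.
- spanner: Steel ratchet ring spanner, 0.57 kg, 260 mm long. Origin: ring axis, underside of the head; x points from handle to ring, z up. With this face up it drives clockwise seen from above and clicks free anticlockwise. Head 67 mm wide, 18 mm high. Handle: bar 16 mm wide, 34 to 176 mm behind the ring axis, then an open jaw 34 mm wide. Centre of mass 83 mm behind the axis. Starts flat, this face up.
- spanner_grip (a point): Middle of the spanner's handle (16 mm wide, 12 mm high: 4 to 16 mm above the underside), 110 mm behind the ring axis, 10 mm above the underside; axes as the spanner's. A good place to hold it. The torque on the nut is the sideways pull here times 0.11 m plus the twist that a tight grip itself puts on the handle (it can be as much again).
- spanner_ring (a point): Centre of the spanner's ring at its underside (the spanner's origin); axes as the spanner's. The ring is an open hexagon 31 mm across flats, right through the 18 mm high head. On a 30 mm nut it has about 3.5 deg of play either way. Pulled up hard or held askew it binds on the nut: ease the handle back and take the side load off before lifting, and lift straight.
- ring (a joint): Turn of the hexagon ring in the spanner head, rad, anticlockwise from above positive; at 0 two flats have their normals along the handle. In the drive direction (clockwise) it locks to the handle after at most 20 deg of slack; swung back, it clicks free every 20 deg with under 0.1 N m of drag.
- nut (a joint): Turn of the loose nut on its post, rad, clockwise from above positive; at 0 two flats face along post_link's x. It starts 69 to 126 deg slack. Its stiff thread takes a steady 0.25 N m to turn; when the nut bears on the flange it stops dead and only the torque climbs, so swing slowly: a quick swing into the stop overshoots. It stays where it is left. Where it bears has to be felt.
- nut_top (a point): Centre of the flat top of the loose nut, on its vertical axis. Black moulded hexagon, 30 mm across flats, 14 mm high, with a 3.5 mm conical lead-in above it (its top is this point; a thin brass stud stands 3.5 mm higher). Below the hexagon is a brass flange 41 mm wide: a fully seated ring rests on it, the underside of the spanner 18 mm below this point.
- post_link: Terminal post of the loose nut, with the copper link: a flat bar 34 mm wide, 6 mm thick, lying on the box from 20 mm before the nut axis back to the heat sink. Origin: on the nut axis at the link's underside, 26.5 mm below nut_top; x points along the link from the bay's open front to the heat sink, z up. In either of the two bays.
- post_spare: The other terminal post, in the other bay: the same nut, but tight, on a brass collar with no link. Leave it alone. Origin on its axis, at the top of the box.
- terminal_box: Grey box, 250 by 212 mm, 40 mm high, fixed. Three upright black plastic partitions (5 mm thick, tops 85 mm above the bench; at y -100, 0, +100 mm) make two bays open to the front. Origin: underside, midway between the posts, which stand at y -50 and +50 mm; x points from the open front to the finned heat sink (62 mm high). Partitions reach 62 mm before and 60 mm behind the posts.
- bay_front (a point): Middle of the open front of the box, 40 mm above the bench, 62 mm before the posts; axes as the box's. With the ring on a nut, the handle comes out of its bay's front and can swing about 31 deg to each side of the bay's middle line before it meets a partition; the thin partitions crack at 30 N.
- tool_mat: Thin black rubber mat, 300 by 100 mm, 3 mm thick, fixed to the bench, origin under its centre, long side along its x. The spanner starts on it and must end on it.
- pcb: Bystander: green circuit board 100 by 75 mm on four 12 mm standoffs, 30 mm high, origin under its centre.
- spool: Bystander: white solder reel standing on its flange, 56 mm wide, 40 mm high, origin under its centre.
- post (a joint): Wind-up of the threaded post (with nut and brass flange) in its moulded seat, rad, clockwise positive: 1 rad per 40 N m, springing back when let go: 0.006 while the nut runs down, 0.025 at 1 N m; the seat gives way at 0.05 (2 N m). Readings of so small a twist are poor: judge the torque by the force.

How it is judged:
By the outcome, as a careful person would: the job done as asked, in the order asked, and still so for the second after the job is handed in, with the robot touching nothing.
It also fails if it takes over 72 s, if anything falls off the work surface, if the arm or the gripper's body presses on something with over 40 N, if the wrist force passes 120 N, or if a joint passes its speed limit or range.

## Working session

There is one attempt and no reset: what is moved stays moved. The work goes in short steps, Python scripts to look and compute and a tool call to move; the robot and the scene stay as the last step left them, time stands still between calls to the robot, and variables do not carry over. Pictures are saved under pics/ and viewed, at most 10 in all, crops included, and the job is handed in when it is done.

Besides the shell and the picture viewer there is one more tool, called after "Request:" as name(argument=value, ...) on one line, values as JSON. send_rows: Moves the arm, as the interface text tells. Its arguments: {"type":"object","properties":{"rows":{"type":"array","items":{"type":"object","properties":{"tx":{"type":"number"},"ty":{"type":"number"},"tz":{"type":"number"},"wx":{"type":"number"},"wy":{"type":"number"},"wz":{"type":"number"}}}},"claw":{"type":"number"},"squeeze":{"type":"number"}},"required":["rows"]}

```bash
mkdir -p pics; ls
cat > h.py <<'E'
import numpy as np, cv2
from station import status, camera, manip, finder
from scipy.spatial.transform import Rotation as R
def cam(n):
    c=camera(n); c['f']=192/np.tan(np.radians(c['vfov'])/2); return c
def cloud(c):
    z=c['range_z']; v,u=np.indices(z.shape)
    P=np.stack([(u-c['cx'])/c['f']*z,(v-c['cy'])/c['f']*z,z],-1)
    V=np.linalg.inv(c['view']); W=P@V[:3,:3].T+V[:3,3]; W[z<=0]=np.nan; return W
def save(c,n): cv2.imwrite('pics/'+n,c['pixels'][...,::-1])
def st():
    s=status.state(); return s
E
python3 - <<'E'
from h import *
s=st(); print({k:np.round(v,3) for k,v in s.items()}); print(manip.pinch_z)
ims=[]
for n in ['scene','top']:
    c=cam(n); W=cloud(c); ims.append(c['pixels']); print(n,c['vfov'],np.round(np.linalg.inv(c['view'])[:3,3],3))
    for l in ['spanner','spanner_ring','spanner_grip','nut_top','nut','post_link','post_spare','terminal_box','bay_front','tool_mat','pcb','spool']:
        try:
            for d in finder.silhouettes(n,l)[:2]:
                m=d['mask']; w=W[m]; w=w[~np.isnan(w[:,0])]
                print(l,round(d['confidence'],2),np.round(d['centre']),m.sum(),np.round(np.median(w,0),3),np.round(np.percentile(w,2,axis=0),3),np.round(np.percentile(w,98,axis=0),3))
        except Exception as e: print(l,e)
    np.savez(n+'.npz',W=W,px=c['pixels'])
    save(c,n+'.png')
E
```

```text
pics
{'time': np.float64(0.0), 'joint_pos': array([ 1.543,  0.502, -0.427,  1.551,  0.221,  1.138, -0.21 ]), 'joint_vel': array([ 0.   ,  0.002,  0.001,  0.   ,  0.001,  0.   , -0.   ]), 'effort': array([ 0.0000e+00, -5.6659e+01, -5.8170e+00, -2.7911e+01, -6.9000e-02,
        3.1000e-02,  0.0000e+00]), 'tool_pos': array([ 0.186, -0.622,  0.191]), 'tcp_rot': array([-3.107, -0.455,  0.   ]), 'ft_force': array([-0.214,  0.441, -0.151]), 'ft_torque': array([-0.029,  0.021, -0.023]), 'finger_force': np.float64(0.0), 'finger_gap': np.float64(1.002)}
0.0188
scene 53.78784927244453 [ 1.127 -0.2    0.663]
spanner 0.85 [343. 166.] 914 [0.489 0.284 0.017] [0.297 0.258 0.001] [0.549 0.317 0.022]
spanner_ring 0.92 [346. 168.] 781 [0.497 0.283 0.018] [0.303 0.258 0.004] [0.549 0.316 0.022]
spanner_grip 0.82 [342. 168.] 867 [0.494 0.284 0.017] [0.303 0.258 0.001] [0.549 0.316 0.022]
spanner_grip 0.51 [255. 215.] 205 [ 0.603 -0.013  0.062] [ 0.562 -0.027  0.039] [0.613 0.005 0.07 ]
nut_top 0.46 [255. 215.] 189 [ 0.603 -0.013  0.063] [ 0.565 -0.026  0.04 ] [0.613 0.003 0.07 ]
nut 0.64 [253. 213.] 160
[... 1702 characters left out ...]
.023  0.051] [0.609 0.004 0.072]
post_spare 0.54 [297. 177.] 203 [ 0.578 -0.108  0.065] [ 0.564 -0.127  0.048] [ 0.593 -0.092  0.071]
terminal_box 0.84 [276. 154.] 8264 [ 0.646 -0.072  0.043] [ 0.521 -0.171  0.032] [0.767 0.038 0.086]
bay_front 0.85 [276. 156.] 8279 [ 0.646 -0.071  0.043] [ 0.521 -0.171  0.032] [0.767 0.037 0.085]
tool_mat 0.63 [144. 264.] 3983 [0.42  0.267 0.004] [0.288 0.231 0.001] [0.579 0.328 0.007]
pcb 0.84 [374. 218.] 1346 [ 0.48  -0.285  0.017] [ 0.434 -0.324  0.013] [ 0.53  -0.247  0.029]
pcb 0.27 [131. 250.] 1522 [0.453 0.287 0.02 ] [0.298 0.26  0.003] [0.544 0.319 0.024]
spool 0.58 [358. 169.] 518 [ 0.601 -0.26   0.04 ] [ 0.579 -0.289  0.002] [ 0.628 -0.238  0.044]
```

Run:
```python
import cv2,numpy as np
a=cv2.imread('pics/top.png'); b=cv2.imread('pics/scene.png')
cv2.imwrite('pics/v1.png',np.vstack([cv2.resize(a[100:300,80:420],(790,465)),]))
from h import *
W=np.load('top.npz')['W']
m=(W[...,2]>0.010)&(W[...,2]<.03)&(W[...,1]>.22)&(W[...,0]>.28)&(W[...,0]<.6)
p=W[m]; c=p[:,:2].mean(0); u,s,v=np.linalg.svd(p[:,:2]-c,full_matrices=False); ax=v[0]*np.sign(v[0,0])
t=(p[:,:2]-c)@ax; n=(p[:,:2]-c)@np.array([-ax[1],ax[0]])
print(c,ax,np.degrees(np.arctan2(ax[1],ax[0])),t.min(),t.max())
for a in np.arange(-.16,.12,.01):
    k=(t>=a)&(t<a+.01)
    if k.any(): print(round(a,2),k.sum(),np.round([n[k].min(),n[k].max(),n[k].mean(),p[k,2].max()],4))
q=(W[...,2]>.078)&(W[...,2]<.095)&(W[...,0]>.5)&(abs(W[...,1]+.07)<.13)
print(q.sum()); p=W[q]
for lo,hi in [(-.2,-.14),(-.09,-.04),(0.0,.06)]:
    k=(p[:,1]>lo)&(p[:,1]<hi); r=p[k]; print(k.sum(),r.min(0),r.max(0),np.polyfit(r[:,0],r[:,1],1))
```

```text
[0.43512663 0.28786927] [0.99964656 0.02658488] 1.523380681955609 -0.1436492117825688 0.11495465710899115
-0.15 15 [-0.014   0.0149  0.0011  0.0213]
-0.14 46 [-0.0148  0.0157 -0.0007  0.0213]
-0.13 61 [-0.015   0.0175  0.0006  0.0229]
-0.12 68 [-0.0154  0.0169  0.0001  0.0207]
-0.11 65 [-0.016   0.0168  0.0004  0.0215]
-0.1 42 [-0.0107  0.0141 -0.0004  0.0232]
-0.09 37 [-0.007   0.0086  0.0006  0.0218]
-0.08 36 [-0.0069  0.0082 -0.0005  0.0235]
-0.07 36 [-0.0069  0.0071 -0.0004  0.0227]
-0.06 32 [-0.0066  0.0069 -0.0004  0.0229]
-0.05 35 [-0.0067  0.0089  0.001   0.0225]
-0.04 36 [-0.0071  0.0099 -0.0002  0.0227]
-0.03 35 [-0.0065  0.0081  0.0003  0.0222]
-0.02 34 [-0.0066  0.0085 -0.0003  0.0224]
-0.01 34 [-0.0065  0.007  -0.0005  0.0228]
0.0 30 [-0.0063  0.0074  0.0003  0.0222]
0.01 34 [-0.0066  0.0102  0.0003  0.0225]
0.02 35 [-0.007   0.0087  0.      0.0242]
0.03 42 [-0.0117  0.0128  0.0003  0.0237]
0.04 54 [-0.0124  0.0117 -0.0013  0.0267]
0.05 76 [-0.0221  0.0225 -0.0005  0.0258]
0.06 103 [-0.0293  0.0288 -0.0019  0.0251]
0.07 76 [-0.0321  0.0342  0.0009  0.025 ]
0.08 73 [-0.0324  0.0339  0.0007  0.0245]
0.09 95 [-0.0305  0.0316  0.0006  0.0252]
0.1 85 [-0.0257  0.0292  0.0005  0.0255]
0.11 24 [-0.0154  0.0158  0.0009  0.0253]
395
141 [ 0.51246654 -0.1670163   0.07807988] [ 0.63242887 -0.14671638  0.08804074] [-0.15143046 -0.07068168]
122 [ 0.52794008 -0.0686868   0.07823007] [ 0.64748211 -0.04857265  0.08965053] [-0.15651773  0.03304687]
132 [0.54371691 0.02799316 0.07937289] [0.66352433 0.04986888 0.08879653] [-0.15697741  0.13408832]
```

View pics/v1.png

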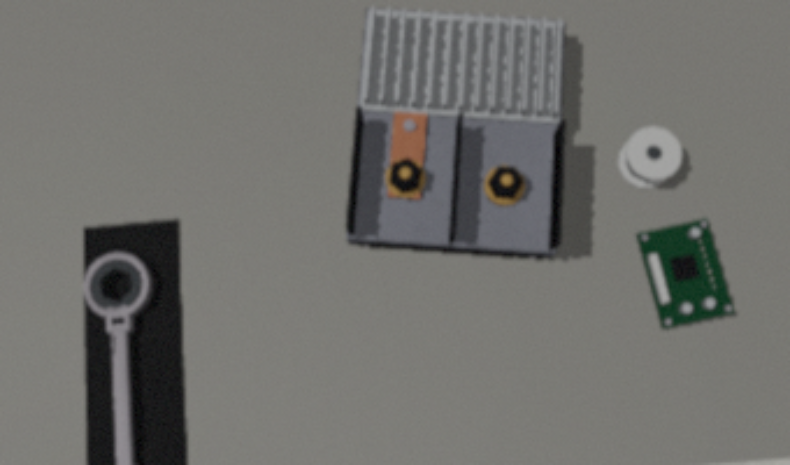

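View pics/scene.png

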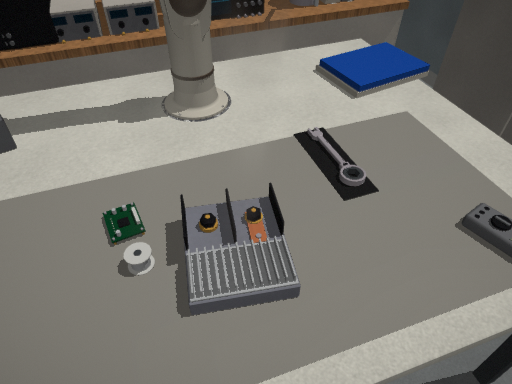

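The top and scene views agree. The spanner lies on the mat with its ring near (0.517, 0.290) and its handle at about 1.5° yaw. The box is yawed about -9°, and the linked nut is in the left bay (top view px 256,174) at about (0.596, -0.010). I'll pass over the nut for a close look on the way to the spanner.

```bash
cat >> h.py <<'E'
def go(pos,yaw,s=None):
    "shift and turn (tool axes) to a tool-down pose whose tool x has this yaw (deg)"
    s=s or st(); T=R.from_rotvec(s['tcp_rot']); y=np.radians(yaw)
    G=R.from_matrix(np.array([[np.cos(y),np.sin(y),0],[np.sin(y),-np.cos(y),0],[0,0,-1]]))
    print('shift',np.round(T.inv().apply(np.array(pos)-s['tool_pos']),4),'turn',np.round(np.degrees((T.inv()*G).as_rotvec()),2))
def yaw(s): 
    x=R.from_rotvec(s['tcp_rot']).apply([1,0,0]); return np.degrees(np.arctan2(x[1],x[0]))
E
python3 -c "
from h import *
go([.56,-.01,.28],-9)"
```

```text
shift [ 0.5336 -0.4798 -0.0876] turn [-0.   -0.   25.66]
```

Request:
send_rows(rows=[{"tx":0.533,"ty":-0.48,"tz":-0.088,"wz":25.7},{"tx":0.533,"ty":-0.48,"tz":-0.088,"wz":25.7},{"tx":0.533,"ty":-0.48,"tz":-0.088,"wz":25.7},{"tx":0.533,"ty":-0.48,"tz":-0.088,"wz":25.7},{"tx":0.533,"ty":-0.48,"tz":-0.088,"wz":25.7},{"tx":0.533,"ty":-0.48,"tz":-0.088,"wz":25.7},{"tx":0.533,"ty":-0.48,"tz":-0.088,"wz":25.7},{"tx":0.533,"ty":-0.48,"tz":-0.088,"wz":25.7},{"tx":0.533,"ty":-0.48,"tz":-0.088,"wz":25.7},{"tx":0.533,"ty":-0.48,"tz":-0.088,"wz":25.7}])

```text
$.rows[0]: bad value
```

Request:
send_rows(rows=[{"tx":0.533,"ty":-0.48,"tz":-0.088,"wx":0,"wy":0,"wz":25.7},{"tx":0.533,"ty":-0.48,"tz":-0.088,"wx":0,"wy":0,"wz":25.7},{"tx":0.533,"ty":-0.48,"tz":-0.088,"wx":0,"wy":0,"wz":25.7},{"tx":0.533,"ty":-0.48,"tz":-0.088,"wx":0,"wy":0,"wz":25.7},{"tx":0.533,"ty":-0.48,"tz":-0.088,"wx":0,"wy":0,"wz":25.7},{"tx":0.533,"ty":-0.48,"tz":-0.088,"wx":0,"wy":0,"wz":25.7},{"tx":0.533,"ty":-0.48,"tz":-0.088,"wx":0,"wy":0,"wz":25.7},{"tx":0.533,"ty":-0.48,"tz":-0.088,"wx":0,"wy":0,"wz":25.7},{"tx":0.533,"ty":-0.48,"tz":-0.088,"wx":0,"wy":0,"wz":25.7},{"tx":0.533,"ty":-0.48,"tz":-0.088,"wx":0,"wy":0,"wz":25.7}])

```text
time: 2.3
tool_pos: [0.4453, -0.197, 0.2539]
tcp_rot: [3.131, -0.248, 0.001]
ft_force: [1.6, -1.3, -0.1]
finger_gap: 1.001
finger_force: 0.0
```

```bash
python3 -c "
from h import *
go([.55,-.01,.28],-9); print(st()['joint_pos'])"
```

```text
shift [ 0.0741 -0.2012 -0.0262] turn [ 0.05 -0.05 -0.04]
[ 0.94633823  0.1568204  -0.64492611  1.86922564  0.10402959  1.14765382
 -1.46406054]
```

Request:
send_rows(rows=[{"tx":0.074,"ty":-0.201,"tz":-0.026,"wx":0,"wy":0,"wz":0},{"tx":0.074,"ty":-0.201,"tz":-0.026,"wx":0,"wy":0,"wz":0},{"tx":0.074,"ty":-0.201,"tz":-0.026,"wx":0,"wy":0,"wz":0},{"tx":0.074,"ty":-0.201,"tz":-0.026,"wx":0,"wy":0,"wz":0},{"tx":0.074,"ty":-0.201,"tz":-0.026,"wx":0,"wy":0,"wz":0},{"tx":0.074,"ty":-0.201,"tz":-0.026,"wx":0,"wy":0,"wz":0},{"tx":0.074,"ty":-0.201,"tz":-0.026,"wx":0,"wy":0,"wz":0}])

```text
time: 3.0
tool_pos: [0.5487, -0.0124, 0.2789]
tcp_rot: [3.131, -0.247, -0.001]
ft_force: [-0.3, -0.3, -0.8]
finger_gap: 1.0
finger_force: 0.0
```

Run:
```python
from h import *
c=cam('wrist'); W=cloud(c); save(c,'w1.png'); np.savez('w1.npz',W=W,px=c['pixels'])
s=st(); print(s['time'],s['tool_pos'],yaw(s),s['joint_pos'])
m=(W[...,2]>.0645)&(W[...,2]<.075); m[:]&=(np.hypot(W[...,0]-.596,W[...,1]+.0096)<.03)
p=W[m]; print(m.sum(),p.mean(0),p.min(0),p.max(0)); 
V=c['view']; q=V[:3,:3]@np.array([.5964,-.0096,.0665])+V[:3,3]; print(q[:2]/q[2]*c['f']+[c['cx'],c['cy']],q[2])
m=(W[...,2]>.055)&(W[...,2]<.075)&(np.hypot(W[...,0]-.596,W[...,1]+.0096)<.03);p=W[m];print(p.min(0),p.max(0))
go([.4066,.2871,.2],181.5)
```

```text
3.05 [ 0.54853188 -0.01348886  0.27882468] -9.127788930588997 [ 0.5990805   0.29074006 -0.76106821  1.69243894  0.21125649  1.24381148
 -1.93970591]
281 [ 0.59536381 -0.01013106  0.06672512] [ 0.58215186 -0.02349931  0.06450573] [0.61062398 0.00273516 0.07148255]
[250.63668165 135.08850769] 0.3962094818859194
[ 0.57898465 -0.02585676  0.0561356 ] [0.61161133 0.00612715 0.07148255]
shift [-0.1878 -0.2744  0.0787] turn [ 8.0000e-02 -9.0000e-02  1.6937e+02]
```

View pics/w1.png

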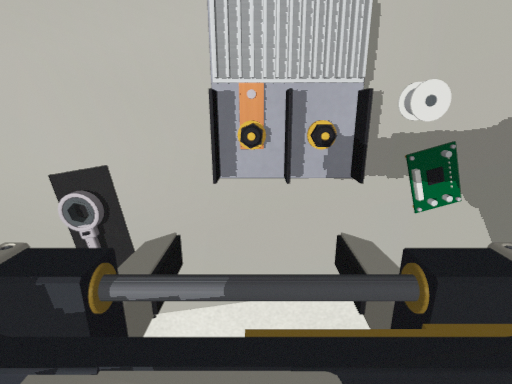

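The wrist view shows the linked nut at px (251,135) and the spanner ring at (80,210). The back-projected nut estimate lands on the nut. I'll keep this wrist orientation, because the camera then sees the ring while I fit it.

Run:
```python
from h import *
go([.4066,.2871,.12],1.5)
a=cv2.imread('pics/w1.png')
f=lambda u,v,h:cv2.resize(a[v-h:v+h,u-h:u+h],(395,395),interpolation=cv2.INTER_CUBIC)
cv2.imwrite('pics/v2.png',np.hstack([f(251,135,20),f(80,210,26)]))
```

```text
shift [-0.1877 -0.2745  0.1587] turn [  0.06   0.05 -10.63]
```

View pics/v2.png

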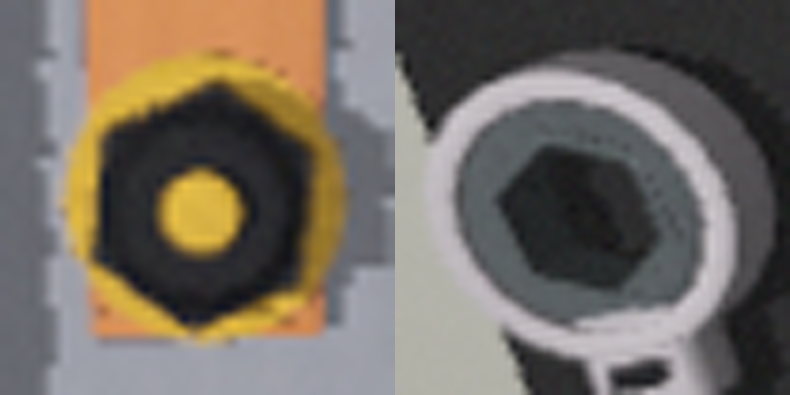

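The nut's vertices point about 5° clockwise of the link axis. The ring's hexagon is visible but oblique, so I'll look again from above the spanner.

Request:
send_rows(rows=[{"tx":-0.188,"ty":-0.274,"tz":0.1,"wx":0,"wy":0,"wz":-10.6},{"tx":-0.188,"ty":-0.274,"tz":0.1,"wx":0,"wy":0,"wz":-10.6},{"tx":-0.188,"ty":-0.274,"tz":0.1,"wx":0,"wy":0,"wz":-10.6},{"tx":-0.188,"ty":-0.274,"tz":0.1,"wx":0,"wy":0,"wz":-10.6},{"tx":-0.188,"ty":-0.274,"tz":0.1,"wx":0,"wy":0,"wz":-10.6},{"tx":-0.188,"ty":-0.274,"tz":0.1,"wx":0,"wy":0,"wz":-10.6},{"tx":-0.188,"ty":-0.274,"tz":0.1,"wx":0,"wy":0,"wz":-10.6},{"tx":-0.188,"ty":-0.274,"tz":0.1,"wx":0,"wy":0,"wz":-10.6},{"tx":-0.188,"ty":-0.274,"tz":0.1,"wx":0,"wy":0,"wz":-10.6},{"tx":-0.188,"ty":-0.274,"tz":0.1,"wx":0,"wy":0,"wz":-10.6}])

```text
time: 4.05
tool_pos: [0.4078, 0.2859, 0.1792]
tcp_rot: [3.14, 0.037, 0.001]
ft_force: [0.4, 0.3, -0.5]
finger_gap: 0.998
finger_force: 0.0
```

Run:
```python
from h import *
c=cam('wrist'); W=cloud(c); save(c,'w2.png'); np.savez('w2.npz',W=W,px=c['pixels'])
s=st(); print(s['time'],s['tool_pos'],yaw(s),s['joint_pos'])
V=c['view']
def pr(P): q=V[:3,:3]@np.array(P)+V[:3,3]; return q[:2]/q[2]*c['f']+[c['cx'],c['cy']]
u=pr([.5166,.29,.021]); print(u)
m=(W[...,2]>.017)&(W[...,2]<.03)&(np.hypot(W[...,0]-.5166,W[...,1]-.29)<.045)
p=W[m]; print(m.sum(),p.min(0),p.max(0))
# head outer circle in xy
h=cv2.minEnclosingCircle(p[p[:,0]>.5][:,:2].astype(np.float32)); print(h)
m=(W[...,2]>.012)&(W[...,2]<.03)&(W[...,0]<.47)&(abs(W[...,1]-.288)<.03)&(W[...,0]>.36)
p=W[m]; print(m.sum(), p.min(0),p.max(0), np.polyfit(p[:,0],p[:,1],1) if m.sum()>5 else '')
a=c['pixels'][...,::-1]; x,y=np.round(u).astype(int); y=max(y,32)
cv2.imwrite('pics/v3.png',np.hstack([cv2.resize(a,(512,384)),cv2.resize(a[y-32:y+32,x-24:x+24],(288,384),interpolation=cv2.INTER_CUBIC)]))
```

```text
4.1 [0.40806461 0.28583851 0.17929241] 1.3196634821366846 [ 0.10236108  0.33410956 -0.91127604  1.92717218  0.30929301  1.02690618
 -2.49290112]
[256.82650858  82.37859004]
2391 [0.47240799 0.25822799 0.01700929] [0.5479507  0.32460451 0.0243797 ]
((0.51542067527771, 0.29140183329582214), 0.03327757492661476)
1141 [0.36051121 0.27928736 0.01379181] [0.46940892 0.30159697 0.02071973] [0.02617938 0.27771845]
```

View pics/v3.png

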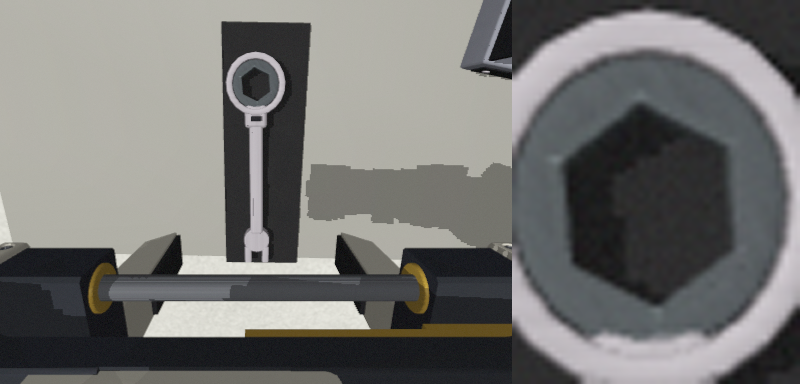

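The ring's vertices sit about 4.5° anticlockwise of the handle axis, with the ring at px (257,82). So it should mate at handle yaw ≈ -19°. Next I grip the handle.

```bash
python3 -c "
from h import *
go([.406,.288,.007],1.5)"
```

```text
shift [-0.0021 -0.0024  0.1723] turn [ 0.07 -0.04 -0.18]
```

Request:
send_rows(rows=[{"tx":-0.002,"ty":-0.002,"tz":0.04,"wx":0,"wy":0,"wz":0},{"tx":-0.002,"ty":-0.002,"tz":0.08,"wx":0,"wy":0,"wz":0},{"tx":-0.002,"ty":-0.002,"tz":0.12,"wx":0,"wy":0,"wz":0},{"tx":-0.002,"ty":-0.002,"tz":0.145,"wx":0,"wy":0,"wz":0},{"tx":-0.002,"ty":-0.002,"tz":0.16,"wx":0,"wy":0,"wz":0},{"tx":-0.002,"ty":-0.002,"tz":0.168,"wx":0,"wy":0,"wz":0},{"tx":-0.002,"ty":-0.002,"tz":0.172,"wx":0,"wy":0,"wz":0},{"tx":-0.002,"ty":-0.002,"tz":0.172,"wx":0,"wy":0,"wz":0}])

```text
time: 4.9
tool_pos: [0.4052, 0.2897, 0.0075]
tcp_rot: [-3.141, -0.04, -0.001]
ft_force: [-0.1, 0.2, 1.1]
finger_gap: 1.0
finger_force: 0.0
```

Request:
send_rows(rows=[{"tx":0,"ty":0,"tz":0,"wx":0,"wy":0,"wz":0},{"tx":0,"ty":0,"tz":0,"wx":0,"wy":0,"wz":0},{"tx":0,"ty":0,"tz":0,"wx":0,"wy":0,"wz":0},{"tx":0,"ty":0,"tz":0,"wx":0,"wy":0,"wz":0},{"tx":0,"ty":0,"tz":0,"wx":0,"wy":0,"wz":0},{"tx":0,"ty":0,"tz":0,"wx":0,"wy":0,"wz":0},{"tx":0,"ty":0,"tz":0,"wx":0,"wy":0,"wz":0},{"tx":0,"ty":0,"tz":0,"wx":0,"wy":0,"wz":0}], claw=0, squeeze=55)

```text
time: 5.7
tool_pos: [0.4044, 0.2902, 0.0072]
tcp_rot: [3.141, 0.043, -0.0]
ft_force: [-0.0, 0.6, 1.2]
finger_gap: 0.352
finger_force: 0.0
```

Request:
send_rows(rows=[{"tx":0,"ty":0,"tz":0,"wx":0,"wy":0,"wz":0},{"tx":0,"ty":0,"tz":0,"wx":0,"wy":0,"wz":0},{"tx":0,"ty":0,"tz":0,"wx":0,"wy":0,"wz":0},{"tx":0,"ty":0,"tz":0,"wx":0,"wy":0,"wz":0},{"tx":0,"ty":0,"tz":0,"wx":0,"wy":0,"wz":0}])

```text
time: 6.2
tool_pos: [0.4044, 0.2902, 0.0072]
tcp_rot: [3.141, 0.043, 0.0]
ft_force: [0.2, 0.9, -0.1]
finger_gap: 0.001
finger_force: 0.0
```

Request:
send_rows(rows=[{"tx":0,"ty":0,"tz":-0.015,"wx":0,"wy":0,"wz":0},{"tx":0,"ty":0,"tz":-0.04,"wx":0,"wy":0,"wz":0},{"tx":0,"ty":0,"tz":-0.07,"wx":0,"wy":0,"wz":0},{"tx":0,"ty":0,"tz":-0.1,"wx":0,"wy":0,"wz":0},{"tx":0,"ty":0,"tz":-0.12,"wx":0,"wy":0,"wz":0},{"tx":0,"ty":0,"tz":-0.125,"wx":0,"wy":0,"wz":0}])

```text
time: 6.8
tool_pos: [0.4061, 0.2915, 0.1356]
tcp_rot: [-3.139, -0.043, -0.008]
ft_force: [-0.6, -0.3, -0.0]
finger_gap: 0.006
finger_force: 0.0
```

```bash
cat >> h.py <<'E'
N=np.array([.5964,-.0096])
def ringpose(c,pr=True):
    "ring centre & handle yaw of the held spanner from the wrist depth, as offset from the TCP"
    s=st(); W=cloud(c); tz=s['tool_pos'][2]; y=np.radians(yaw(s))
    B=np.array([[np.cos(y),np.sin(y)],[-np.sin(y),np.cos(y)]])
    L=(W[...,:2]-s['tool_pos'][:2])@B.T      # along / left of tool x
    z=W[...,2]-tz
    m=(abs(z-.012)<.03)&(L[...,0]>.085)&(L[...,0]<.16)&(abs(L[...,1])<.05)
    p=L[m]; zz=z[m]; k=p[:,0]>.095
    cc=cv2.minEnclosingCircle(p[k].astype(np.float32))
    h=(abs(z-.012)<.02)&(L[...,0]>.02)&(L[...,0]<.07)&(abs(L[...,1])<.02); 
    pf=np.polyfit(p[:,0],zz,1)
    print('ring offset along,left',cc,'n',m.sum(),'z at ring',np.median(zz),'slope deg',np.degrees(np.arctan(pf[0])),'handle yaw rel',np.degrees(np.arctan(np.polyfit(L[h][:,0],L[h][:,1],1)[0])) if h.sum()>9 else None)
    return cc[0]
E
python3 - <<'E'
from h import *
s=st(); print(s['time'],s['tool_pos'],yaw(s),s['finger_gap'],s['joint_pos'],s['ft_force'],s['ft_torque'])
c=cam('wrist'); save(c,'w3.png'); ringpose(c)
E
```

```text
6.8 [0.40605995 0.29147146 0.13558553] 1.5677001829428623 0.0055373038128794065 [-0.18388438  0.32051333 -0.57890086  1.97746326  0.22363315  0.89999014
 -2.42204581] [-0.59363758 -0.30221515 -0.01183676] [ 0.04729652  0.05021377 -0.02607428]Traceback (most recent call last):
  File "<stdin>", line 3, in <module>
  File "h.py", line 31, in ringpose
    pf=np.polyfit(p[:,0],zz,1)
    raise TypeError("expected non-empty vector for x")
TypeError: expected non-empty vector for x
```

The fingers closed on nothing, so I'll look at why.

Run:
```python
from h import *
c=cam('wrist'); W=cloud(c); save(c,'w4.png')
m=(W[...,2]>.012)&(W[...,2]<.03)&(W[...,0]<.47)&(abs(W[...,1]-.288)<.05)&(W[...,0]>.42)
p=W[m]; print(m.sum(), p.min(0),p.max(0),np.median(p,0), np.polyfit(p[:,0],p[:,1],1))
t=cam('top'); save(t,'t4.png'); W=cloud(t)
m=(W[...,2]>.017)&(W[...,2]<.03)&(W[...,0]<.6)&(abs(W[...,1]-.288)<.07)&(W[...,0]>.48)
p=W[m]; print(m.sum(), p.min(0),p.max(0),cv2.minEnclosingCircle(p[:,:2].astype(np.float32)))
cv2.imwrite('pics/v4.png',np.hstack([cv2.resize(c['pixels'][...,::-1],(400,300)),cv2.resize(t['pixels'][170:320,60:260,::-1],(400,300))]))
```

```text
730 [0.42003235 0.27895267 0.01538616] [0.46997121 0.30163008 0.02096482] [0.44640835 0.28963501 0.01842006] [0.03714889 0.2730652 ]
517 [0.48027525 0.25793612 0.01724544] [0.54986995 0.32422787 0.02715256] ((0.5139898061752319, 0.2918846011161804), 0.03639626502990723)
```

View pics/v4.png

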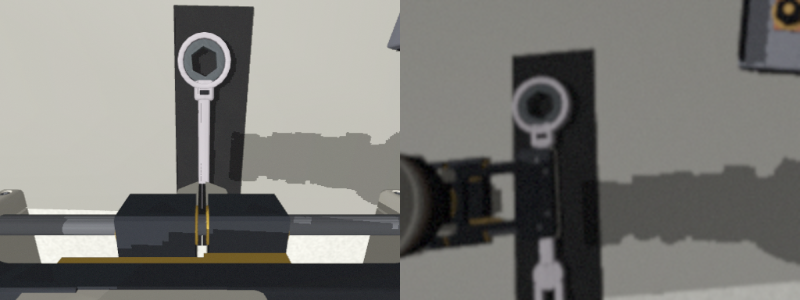

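Run:
```python
from h import *
c=cam('scene'); W=cloud(c); save(c,'s5.png'); s=st(); print(s['time'],s['tool_pos'])
m=(abs(W[...,0]-.406)<.06)&(abs(W[...,1]-.2915)<.10)&(W[...,2]>.05)
p=W[m]; print(m.sum(),p.min(0)); 
for z in np.arange(.06,.3,.01):
    k=(p[:,2]>=z)&(p[:,2]<z+.01)
    if k.any(): print(round(z,2),k.sum(),p[k].min(0).round(3),p[k].max(0).round(3))
V=c['view']; q=V[:3,:3]@s['tool_pos']+V[:3,3]; u=(q[:2]/q[2]*c['f']+[c['cx'],c['cy']]).astype(int); print(u)
cv2.imwrite('pics/v5.png',cv2.resize(c['pixels'][u[1]-70:u[1]+30,u[0]-60:u[0]+60,::-1],(600,500),interpolation=cv2.INTER_CUBIC))
```

```text
7.0 [0.40391526 0.28952967 0.1315322 ]
4392 [0.37120997 0.19175197 0.16533448]
0.16 7 [0.414 0.284 0.165] [0.418 0.293 0.17 ]
0.17 31 [0.396 0.272 0.17 ] [0.42  0.302 0.18 ]
0.18 67 [0.396 0.27  0.18 ] [0.42  0.306 0.19 ]
0.19 62 [0.397 0.269 0.19 ] [0.419 0.307 0.2  ]
0.2 64 [0.396 0.268 0.2  ] [0.419 0.307 0.21 ]
0.21 67 [0.395 0.268 0.21 ] [0.419 0.309 0.22 ]
0.22 12 [0.396 0.258 0.22 ] [0.42  0.306 0.23 ]
0.23 157 [0.371 0.2   0.23 ] [0.445 0.376 0.24 ]
0.24 355 [0.372 0.2   0.24 ] [0.446 0.375 0.25 ]
0.25 313 [0.373 0.195 0.25 ] [0.446 0.382 0.26 ]
0.26 335 [0.377 0.192 0.26 ] [0.447 0.383 0.27 ]
0.27 683 [0.373 0.192 0.27 ] [0.447 0.384 0.28 ]
0.28 164 [0.381 0.269 0.28 ] [0.435 0.34  0.29 ]
0.29 171 [0.383 0.271 0.29 ] [0.434 0.341 0.3  ]
[337 112]
```

View pics/v5.png

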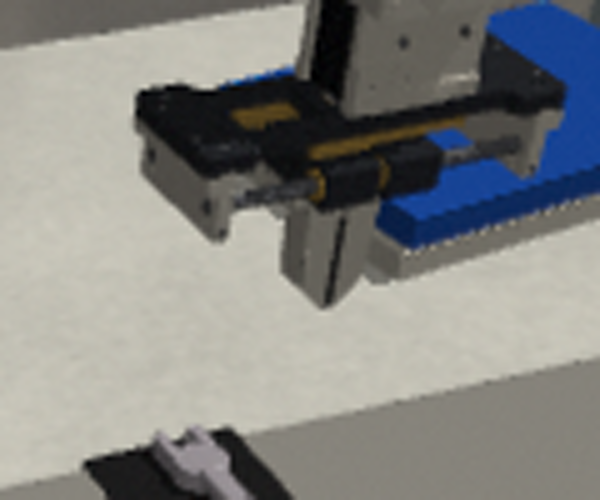

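The depth image shows the fingertips at z≈0.166 while the reported TCP is at 0.1315. So the real fingertips end about 34 mm above the reported TCP, which explains the miss. I'll open and go down with that offset, checking force.

Request:
send_rows(rows=[{"tx":0.0,"ty":0.001,"tz":0.01,"wx":0,"wy":0,"wz":0},{"tx":0.0,"ty":0.001,"tz":0.03,"wx":0,"wy":0,"wz":0},{"tx":0.0,"ty":0.001,"tz":0.06,"wx":0,"wy":0,"wz":0},{"tx":0.0,"ty":0.001,"tz":0.09,"wx":0,"wy":0,"wz":0},{"tx":0.0,"ty":0.001,"tz":0.11,"wx":0,"wy":0,"wz":0},{"tx":0.0,"ty":0.001,"tz":0.125,"wx":0,"wy":0,"wz":0},{"tx":0.0,"ty":0.001,"tz":0.135,"wx":0,"wy":0,"wz":0},{"tx":0.0,"ty":0.001,"tz":0.145,"wx":0,"wy":0,"wz":0},{"tx":0.0,"ty":0.001,"tz":0.15,"wx":0,"wy":0,"wz":0},{"tx":0.0,"ty":0.001,"tz":0.15,"wx":0,"wy":0,"wz":0}], claw=55)

```text
time: 8.0
tool_pos: [0.404, 0.2889, -0.0184]
tcp_rot: [3.141, 0.043, -0.001]
ft_force: [-0.8, 0.0, 0.7]
finger_gap: 0.55
finger_force: 0.0
```

Run:
```python
from h import *
s=st(); print(s['time'],s['tool_pos'],yaw(s),s['finger_gap'],s['joint_pos'],s['ft_force'])
c=cam('scene'); W=cloud(c); x,y,_=s['tool_pos']
m=(abs(W[...,0]-x)<.025)&(abs(W[...,1]-y)<.09)&(abs(W[...,1]-y)>.02)&(W[...,2]>.01)
print('low z',np.sort(W[m][:,2])[:15].round(3))
go([.405,.288,-.026],1.7)
```

```text
8.0 [ 0.40402255  0.28894213 -0.01841996] 1.574629627424038 0.5499762983727096 [-0.36137135  0.55911493 -0.3792203   2.0638468   0.36454876  0.58308937
 -2.53906978] [-0.76441322  0.00769932  0.6891783 ]
low z [0.015 0.015 0.015 0.015 0.017 0.018 0.018 0.019 0.019 0.019 0.02  0.02
 0.02  0.02  0.021]
shift [0.0006 0.0013 0.0082] turn [ 0.01  0.01 -0.12]
```

Request:
send_rows(rows=[{"tx":0.0,"ty":0.001,"tz":0.004,"wx":0,"wy":0,"wz":-1},{"tx":0.0,"ty":0.001,"tz":0.008,"wx":0,"wy":0,"wz":-1},{"tx":0.0,"ty":0.001,"tz":0.008,"wx":0,"wy":0,"wz":-1}])

```text
time: 8.35
tool_pos: [0.4045, 0.2879, -0.026]
tcp_rot: [3.141, 0.07, -0.0]
ft_force: [-0.3, 0.1, -0.1]
finger_gap: 0.545
finger_force: 0.0
```

Request:
send_rows(rows=[{"tx":0,"ty":0,"tz":0,"wx":0,"wy":0,"wz":0},{"tx":0,"ty":0,"tz":0,"wx":0,"wy":0,"wz":0},{"tx":0,"ty":0,"tz":0,"wx":0,"wy":0,"wz":0},{"tx":0,"ty":0,"tz":0,"wx":0,"wy":0,"wz":0},{"tx":0,"ty":0,"tz":0,"wx":0,"wy":0,"wz":0},{"tx":0,"ty":0,"tz":0,"wx":0,"wy":0,"wz":0},{"tx":0,"ty":0,"tz":0,"wx":0,"wy":0,"wz":0}], claw=0, squeeze=55)

```text
time: 9.05
tool_pos: [0.4046, 0.2883, -0.0257]
tcp_rot: [-3.141, -0.07, -0.0]
ft_force: [-0.0, 0.3, 0.0]
finger_gap: 0.168
finger_force: 55.0
```

Run:
```python
from h import *
s=st(); print(s['time'],s['tool_pos'],yaw(s),s['finger_gap'],s['finger_force'],s['joint_pos'],s['ft_force'],s['ft_torque'])
```

```text
9.05 [ 0.40456144  0.28831016 -0.02570805] 2.543271687342564 0.1681313838885202 54.978970885276794 [-0.3657075   0.57197961 -0.37187416  2.06615927  0.37470771  0.56698203
 -2.52927631] [-0.02099136  0.32381713  0.03307663] [ 0.12226682  0.06100735 -0.17818095]
```

Gripped. Lifting.

Request:
send_rows(rows=[{"tx":0,"ty":0,"tz":-0.01,"wx":0,"wy":0,"wz":0},{"tx":0,"ty":0,"tz":-0.03,"wx":0,"wy":0,"wz":0},{"tx":0,"ty":0,"tz":-0.06,"wx":0,"wy":0,"wz":0},{"tx":0,"ty":0,"tz":-0.09,"wx":0,"wy":0,"wz":0},{"tx":0,"ty":0,"tz":-0.115,"wx":0,"wy":0,"wz":0},{"tx":0,"ty":0,"tz":-0.12,"wx":0,"wy":0,"wz":0}])

```text
time: 9.65
tool_pos: [0.4057, 0.289, 0.0968]
tcp_rot: [-3.139, -0.071, -0.006]
ft_force: [0.6, 0.9, -5.2]
finger_gap: 0.168
finger_force: 54.9
```

Run:
```python
from h import *
s=st(); print(s['time'],s['tool_pos'],yaw(s),s['finger_gap'],s['ft_force'],s['ft_torque'],s['joint_pos'])
c=cam('wrist'); save(c,'w6.png'); cc=ringpose(c)
go([.48,.03,.1],-19); 
a=np.radians(-19); t=N-np.array([np.cos(a),np.sin(a)])*.1114; print(t); go([*t,.1],-19)
```

```text
9.65 [0.40570001 0.28901378 0.09682853] 2.577563313980838 0.16802203190389597 [ 0.627241    0.87820345 -5.1849702 ] [ 0.14150097  0.12217871 -0.04488683] [-0.26611127  0.36355007 -0.48208632  2.01286944  0.23035002  0.81289592
 -2.40593555]
ring offset along,left ((0.11100521683692932, -0.00023613451048731804), 0.026782192289829254) n 953 z at ring 0.03599611269436989 slope deg -5.4289455831300915 handle yaw rel None
shift [ 0.063   0.2616 -0.0041] turn [-0.09 -0.15 21.56]
[0.49106923 0.02666829]
shift [ 0.0739  0.2654 -0.004 ] turn [-0.09 -0.15 21.56]
```

Request:
send_rows(rows=[{"tx":0.01,"ty":0.04,"tz":0,"wx":0,"wy":0,"wz":3},{"tx":0.025,"ty":0.085,"tz":0,"wx":0,"wy":0,"wz":7},{"tx":0.037,"ty":0.13,"tz":0,"wx":0,"wy":0,"wz":11},{"tx":0.049,"ty":0.175,"tz":-0.004,"wx":0,"wy":0,"wz":14.5},{"tx":0.06,"ty":0.22,"tz":-0.004,"wx":0,"wy":0,"wz":18},{"tx":0.068,"ty":0.25,"tz":-0.004,"wx":0,"wy":0,"wz":20.5},{"tx":0.074,"ty":0.265,"tz":-0.004,"wx":0,"wy":0,"wz":21.6},{"tx":0.074,"ty":0.265,"tz":-0.004,"wx":0,"wy":0,"wz":21.6},{"tx":0.074,"ty":0.265,"tz":-0.004,"wx":0,"wy":0,"wz":21.6}])

```text
time: 10.6
tool_pos: [0.489, 0.0276, 0.097]
tcp_rot: [-3.098, 0.518, 0.004]
ft_force: [-1.3, -0.1, -4.7]
finger_gap: 0.163
finger_force: 54.9
```

```bash
sed -i 's/abs(z-.012)<.03/abs(z-.044)<.018/; s/abs(z-.012)<.02/abs(z-.044)<.02/' h.py
python3 - <<'E'
from h import *
s=st(); print(s['time'],s['tool_pos'],yaw(s),s['finger_gap'],s['joint_pos'],s['ft_force'],s['ft_torque'])
c=cam('wrist'); save(c,'w7.png'); cc=ringpose(c); W=cloud(c)
y=np.radians(yaw(s)); rc=s['tool_pos'][:2]+cc[0]*np.array([np.cos(y),np.sin(y)])+cc[1]*np.array([-np.sin(y),np.cos(y)]); print('ring xy',rc)
p=rc; V=c['view']; q=V[:3,:3]@np.array([*p,s['tool_pos'][2]+.047])+V[:3,3]; u=(q[:2]/q[2]*c['f']+[c['cx'],c['cy']]).astype(int); print(u)
h=45; v0=max(u[1]-h,0); a=c['pixels'][v0:v0+90,u[0]-60:u[0]+60,::-1]
cv2.imwrite('pics/v6.png',cv2.resize(a,(800,600),interpolation=cv2.INTER_CUBIC)); print(v0)
m=(W[...,2]>.055)&(W[...,2]<.075)&(np.hypot(W[...,0]-.596,W[...,1]+.0096)<.03);p=W[m];print(m.sum(),p.mean(0),p.min(0),p.max(0))
E
```

```text
10.6 [0.48900504 0.02764734 0.0970473 ] -18.982917694992977 0.163473972127961 [ 0.14834047  0.33096491 -0.30280363  2.03076673  0.13386117  0.80086618
 -2.13475669] [-1.27359734 -0.11689143 -4.71668462] [0.2122281  0.15562716 0.0464918 ]
ring offset along,left ((0.11077793687582016, -0.0018164124339818954), 0.033490896224975586) n 9631 z at ring 0.043832892481955515 slope deg -5.4712420894586264 handle yaw rel -0.14301169148400408
ring xy [ 0.59316753 -0.01010482]
[262  35]
0
1420 [ 0.59710148 -0.01067136  0.06590918] [ 0.58260816 -0.02647642  0.06066282] [0.61188166 0.0054009  0.07131775]
```

View pics/v6.png

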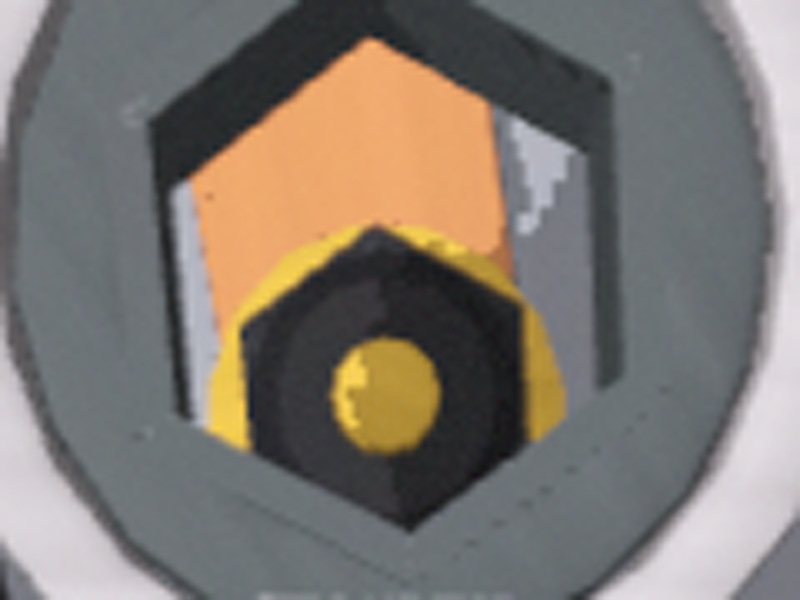

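The ring's hexagon and the nut's look parallel to within 1–2°, with the ring centre a few mm off. I'll check the spanner's droop and the exact centre offset.

```bash
cat >> h.py <<'E'
def profile(c):
    s=st(); W=cloud(c); y=np.radians(yaw(s)); B=np.array([[np.cos(y),np.sin(y)],[-np.sin(y),np.cos(y)]])
    L=(W[...,:2]-s['tool_pos'][:2])@B.T; z=W[...,2]-s['tool_pos'][2]
    for a in np.arange(.02,.15,.01):
        k=(abs(L[...,0]-a-.005)<.005)&(abs(L[...,1])<.036)&(abs(z-.04)<.02)
        if k.sum()>3: print(round(a,2),k.sum(),'z 50/95%',np.percentile(z[k],[50,95]).round(4),'lat',np.percentile(L[k][:,1],[1,99]).round(4))
E
python3 - <<'E'
from h import *
c=cam('wrist'); profile(c)
# nut/ring centres in the picture: dark nut, ring hole projected at its own heights
V=c['view']
def pr(P): q=V[:3,:3]@np.array(P)+V[:3,3]; return (q[:2]/q[2]*c['f']+[c['cx'],c['cy']]).round(1), q[2].round(3)
s=st()
# stud centre at v6 px (387,395) -> image
u=np.array([202+387/800*120,395/600*90]); print('stud px',u)
Vi=np.linalg.inv(V); d=np.array([(u[0]-c['cx'])/c['f'],(u[1]-c['cy'])/c['f'],1]); d=Vi[:3,:3]@d; o=Vi[:3,3]
print('nut axis xy at z=.070:',(o+d*(.070-o[2])/d[2])[:2])
# ring top hexagon vertices (upper face): 
pts=[(150,122),(612,85),(620,380),(182,415)]
m=np.mean(pts,0); u=np.array([202+m[0]/800*120,m[1]/600*90]); d=np.array([(u[0]-c['cx'])/c['f'],(u[1]-c['cy'])/c['f'],1]); d=Vi[:3,:3]@d
for zt in (.135,.14,.144): print('ring centre at',zt,(o+d*(zt-o[2])/d[2])[:2])
E
```

```text
0.02 504 z 50/95% [0.0436 0.0447] lat [-0.0085  0.0069]
0.03 524 z 50/95% [0.0434 0.0445] lat [-0.0083  0.0067]
0.04 563 z 50/95% [0.0433 0.0443] lat [-0.0087  0.0066]
0.05 603 z 50/95% [0.0431 0.0442] lat [-0.0085  0.007 ]
0.06 873 z 50/95% [0.0435 0.0449] lat [-0.0134  0.0113]
0.07 1087 z 50/95% [0.0443 0.0476] lat [-0.0137  0.0117]
0.08 1908 z 50/95% [0.0444 0.0457] lat [-0.0245  0.0219]
0.09 2416 z 50/95% [0.0441 0.0454] lat [-0.0306  0.0276]
0.1 1914 z 50/95% [0.0439 0.0454] lat [-0.0334  0.0307]
0.11 2141 z 50/95% [0.0437 0.0452] lat [-0.0335  0.0308]
0.12 2031 z 50/95% [0.043  0.0449] lat [-0.0314  0.0284]
stud px [260.05  59.25]
nut axis xy at z=.070: [ 0.5948555  -0.00903377]
ring centre at 0.135 [ 0.59450447 -0.00882261]
ring centre at 0.14 [ 0.59352274 -0.00845006]
ring centre at 0.144 [ 0.59273737 -0.00815203]
```

Droop is about 1° nose-down, and the ring needs about 2 mm forward. I'll level it and lower to just above the nut, then look again.

Request:
send_rows(rows=[{"tx":0.002,"ty":0,"tz":0.012,"wx":0,"wy":1,"wz":0},{"tx":0.002,"ty":0,"tz":0.026,"wx":0,"wy":1,"wz":0},{"tx":0.002,"ty":0,"tz":0.04,"wx":0,"wy":1,"wz":0},{"tx":0.002,"ty":0,"tz":0.047,"wx":0,"wy":1,"wz":0},{"tx":0.002,"ty":0,"tz":0.05,"wx":0,"wy":1,"wz":0},{"tx":0.002,"ty":0,"tz":0.05,"wx":0,"wy":1,"wz":0}])

```text
time: 11.3
tool_pos: [0.4919, 0.0268, 0.0481]
tcp_rot: [3.096, -0.517, 0.026]
ft_force: [0.1, -0.6, -6.2]
finger_gap: 0.165
finger_force: 54.9
```

Run:
```python
from h import *
s=st(); print(s['time'],s['tool_pos'],yaw(s),s['ft_force'],s['ft_torque'])
c=cam('wrist'); save(c,'w8.png'); profile(c)
cv2.imwrite('pics/v7.png',cv2.resize(c['pixels'][0:90,200:320,::-1],(800,600),interpolation=cv2.INTER_CUBIC))
np.savez('w8.npz',V=c['view'],f=c['f'],cx=c['cx'],cy=c['cy'])
```

```text
11.3 [0.49190956 0.0268431  0.04805375] -18.962883248995542 [ 0.14448005 -0.56145586 -6.22507602] [0.11337813 0.21278886 0.01853   ]
0.02 507 z 50/95% [0.0439 0.045 ] lat [-0.0081  0.0072]
0.03 535 z 50/95% [0.044 0.045] lat [-0.0083  0.0071]
0.04 664 z 50/95% [0.0439 0.045 ] lat [-0.0083  0.0359]
0.05 594 z 50/95% [0.044  0.0452] lat [-0.0081  0.0074]
0.06 937 z 50/95% [0.0448 0.0462] lat [-0.013   0.0118]
0.07 1131 z 50/95% [0.0458 0.0488] lat [-0.0136  0.0123]
0.08 2053 z 50/95% [0.0459 0.0472] lat [-0.0249  0.0232]
0.09 2324 z 50/95% [0.0458 0.047 ] lat [-0.0307  0.029 ]
0.1 2148 z 50/95% [0.0456 0.0471] lat [-0.033   0.0313]
0.11 2352 z 50/95% [0.0456 0.0472] lat [-0.0328  0.031 ]
0.12 1687 z 50/95% [0.0451 0.047 ] lat [-0.0303  0.0287]
```

View pics/v7.png

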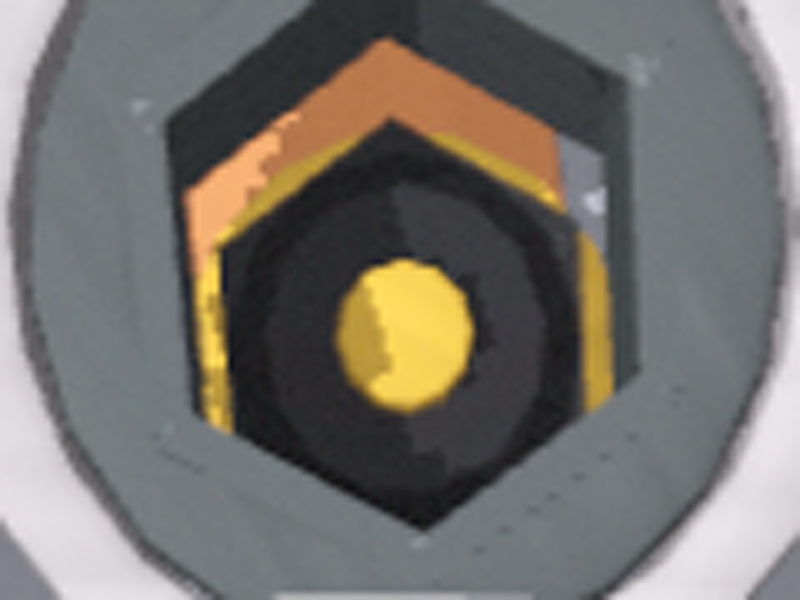

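Run:
```python
from h import *
d=np.load('w8.npz'); Vi=np.linalg.inv(d['V'])
def ray(p,z):
    u=np.array([200+p[0]*.15-.4,p[1]*.15-.4]); q=Vi[:3,:3]@np.array([(u[0]-d['cx'])/d['f'],(u[1]-d['cy'])/d['f'],1]); o=Vi[:3,3]; return (o+q*(z-o[2])/q[2])[:2]
P=[ray(p,.094) for p in [(165,122),(627,78),(638,375),(197,412)]]
rc=np.mean(P,0); n=ray((405,335),.070); 
nv=[ray(p,.063) for p in [(222,245),(392,118),(575,225),(423,530)]]
print('ring',rc,'stud',n,'vertex-mid nut',(nv[1]+nv[3])/2)
print('ring widths',[np.linalg.norm(P[i]-P[i-1])*1000 for i in range(4)],'nut corner dist',np.linalg.norm(nv[1]-nv[3])*1000)
A=lambda v:np.degrees(np.arctan2(v[1],v[0]))
print('ring edge yaw',A(P[0]-P[3]),A(P[1]-P[2]),'ring perp',A(P[0]-P[1]),A(P[3]-P[2]),'nut vertex yaw',A(nv[1]-nv[3]))
dx=n-rc; y=np.radians(-18.96); print('along,left',dx@[np.cos(y),np.sin(y)],dx@[-np.sin(y),np.cos(y)])
```

```text
ring [ 0.5955595  -0.00984098] stud [ 0.59500583 -0.00972762] vertex-mid nut [ 0.59660499 -0.01057719]
ring widths [np.float64(17.821966198498313), np.float64(30.889452425183077), np.float64(18.038748425103286), np.float64(30.584379032396768)] nut corner dist 31.084954580769807
ring edge yaw -13.58797901696228 -14.5656536061285 ring perp 75.89392703570115 75.48753302794415 nut vertex yaw -14.012930739264942
along,left -0.0005604617373609867 -7.267436104722864e-05
```

The ring is within 0.6 mm and 0.2° of the nut. Lowering gently.

Request:
send_rows(rows=[{"tx":-0.0003,"ty":0,"tz":0.004,"wx":0,"wy":0,"wz":0},{"tx":-0.0003,"ty":0,"tz":0.007,"wx":0,"wy":0,"wz":0},{"tx":-0.0003,"ty":0,"tz":0.01,"wx":0,"wy":0,"wz":0},{"tx":-0.0003,"ty":0,"tz":0.012,"wx":0,"wy":0,"wz":0},{"tx":-0.0003,"ty":0,"tz":0.014,"wx":0,"wy":0,"wz":0},{"tx":-0.0003,"ty":0,"tz":0.014,"wx":0,"wy":0,"wz":0}])

```text
time: 11.95
tool_pos: [0.4919, 0.0261, 0.0339]
tcp_rot: [3.095, -0.519, 0.026]
ft_force: [1.1, -0.7, -4.9]
finger_gap: 0.167
finger_force: 54.9
```

```bash
cat >> h.py <<'E'
def rep():
    s=st(); F=s['ft_force']; r=s['tool_pos'][:2]-N
    print('t',round(s['time'],2),'pos',s['tool_pos'].round(4),'yaw',round(yaw(s),2),'F',F.round(1),'M',s['ft_torque'].round(2),'nutT(cw)',round(-(r[0]*F[1]-r[1]*F[0]+s['ft_torque'][2]),3),'gap',round(s['finger_gap'],3),'j7',s['joint_pos'][6].round(3))
    y=np.radians(yaw(s)); print(' side(left)',round(F[:2]@[-np.sin(y),np.cos(y)],2),'along',round(F[:2]@[np.cos(y),np.sin(y)],2),'rad',np.hypot(*r).round(4),'bearing',np.degrees(np.arctan2(-r[1],-r[0])).round(2))
E
python3 -c "
from h import *
rep()"
```

```text
t 11.95 pos [0.4919 0.0261 0.0339] yaw -19.04 F [ 1.1 -0.7 -4.9] M [ 0.12  0.24 -0.03] nutT(cw) -0.001 gap 0.167 j7 -2.194
 side(left) -0.26 along 1.27 rad 0.1105 bearing -18.83
```

Request:
send_rows(rows=[{"tx":0,"ty":0,"tz":0.003,"wx":0,"wy":0,"wz":0},{"tx":0,"ty":0,"tz":0.006,"wx":0,"wy":0,"wz":0},{"tx":0,"ty":0,"tz":0.009,"wx":0,"wy":0,"wz":0},{"tx":0,"ty":0,"tz":0.011,"wx":0,"wy":0,"wz":0},{"tx":0,"ty":0,"tz":0.012,"wx":0,"wy":0,"wz":0},{"tx":0,"ty":0,"tz":0.013,"wx":0,"wy":0,"wz":0},{"tx":0,"ty":0,"tz":0.013,"wx":0,"wy":0,"wz":0}])

```text
time: 12.65
tool_pos: [0.4924, 0.0261, 0.0212]
tcp_rot: [3.095, -0.519, 0.027]
ft_force: [-2.1, 0.4, 0.8]
finger_gap: 0.164
finger_force: 55.0
```

```bash
python3 -c "
from h import *
rep(); c=cam('wrist'); profile(c); save(c,'w9.png')"
```

```text
t 12.65 pos [0.4924 0.0261 0.0212] yaw -19.03 F [-2.1  0.4  0.8] M [ 0.09  0.14 -0.04] nutT(cw) 0.013 gap 0.164 j7 -2.204
 side(left) -0.29 along -2.11 rad 0.11 bearing -18.92
0.02 513 z 50/95% [0.0475 0.0487] lat [-0.008   0.0076]
0.03 557 z 50/95% [0.0488 0.05  ] lat [-0.0082  0.0356]
0.04 724 z 50/95% [0.05   0.0521] lat [-0.0081  0.036 ]
0.05 669 z 50/95% [0.0514 0.0527] lat [-0.0083  0.0076]
0.06 1037 z 50/95% [0.0535 0.0572] lat [-0.013   0.0125]
0.07 1334 z 50/95% [0.0559 0.0582] lat [-0.0148  0.0146]
0.08 2503 z 50/95% [0.0569 0.0583] lat [-0.0253  0.0244]
0.09 3200 z 50/95% [0.0577 0.0593] lat [-0.0304  0.0296]
0.1 3493 z 50/95% [0.0553 0.0598] lat [-0.0324  0.0313]
0.11 2477 z 50/95% [0.0457 0.0598] lat [-0.0272  0.0279]
0.12 805 z 50/95% [0.0417 0.0548] lat [-0.0164  0.0176]
0.13 103 z 50/95% [0.0244 0.0253] lat [-0.0085  0.0082]
```

The spanner has pitched 7.5° nose-up, so the ring is hung on the nut's shoulder rather than dropping on. I'll bring the handle back up to level, pivoting about the ring, and look at the mismatch.

Request:
send_rows(rows=[{"tx":-0.0013,"ty":0,"tz":-0.003,"wx":0,"wy":-1.5,"wz":0},{"tx":-0.0026,"ty":0,"tz":-0.006,"wx":0,"wy":-3,"wz":0},{"tx":-0.004,"ty":0,"tz":-0.009,"wx":0,"wy":-4.5,"wz":0},{"tx":-0.0053,"ty":0,"tz":-0.012,"wx":0,"wy":-6,"wz":0},{"tx":-0.0066,"ty":0,"tz":-0.015,"wx":0,"wy":-7.6,"wz":0},{"tx":-0.0066,"ty":0,"tz":-0.016,"wx":0,"wy":-7.6,"wz":0},{"tx":-0.0066,"ty":0,"tz":-0.016,"wx":0,"wy":-7.6,"wz":0}])

```text
time: 13.4
tool_pos: [0.4865, 0.028, 0.0368]
tcp_rot: [-3.075, 0.516, 0.175]
ft_force: [1.9, -0.8, -6.4]
finger_gap: 0.172
finger_force: 55.0
```

Run:
```python
from h import *
rep(); c=cam('wrist'); save(c,'w10.png'); profile(c)
cv2.imwrite('pics/v8.png',cv2.resize(c['pixels'][0:90,200:320,::-1],(800,600),interpolation=cv2.INTER_CUBIC))
np.savez('w10.npz',V=c['view'],f=c['f'],cx=c['cx'],cy=c['cy'])
```

```text
t 13.4 pos [0.4865 0.028  0.0368] yaw -19.07 F [ 1.9 -0.8 -6.4] M [-0.16 -0.65 -0.02] nutT(cw) 0.004 gap 0.172 j7 -2.105
 side(left) -0.09 along 2.06 rad 0.1162 bearing -18.86
0.02 482 z 50/95% [0.0428 0.0437] lat [-0.0082  0.0076]
0.03 528 z 50/95% [0.0423 0.0434] lat [-0.008   0.0075]
0.04 638 z 50/95% [0.0418 0.0431] lat [-0.0081  0.0359]
0.05 596 z 50/95% [0.0413 0.0425] lat [-0.0082  0.0072]
0.06 693 z 50/95% [0.0408 0.0419] lat [-0.0106  0.0103]
0.07 1100 z 50/95% [0.0416 0.0447] lat [-0.013   0.0122]
0.08 1480 z 50/95% [0.0418 0.0436] lat [-0.0185  0.0177]
0.09 2722 z 50/95% [0.0408 0.0423] lat [-0.0273  0.0264]
0.1 3411 z 50/95% [0.0399 0.0417] lat [-0.0314  0.0305]
0.11 3944 z 50/95% [0.0387 0.0411] lat [-0.0325  0.0317]
0.12 3573 z 50/95% [0.0378 0.0407] lat [-0.0312  0.0305]
0.13 17 z 50/95% [0.0259 0.0264] lat [-0.0034  0.0045]
```

View pics/v8.png

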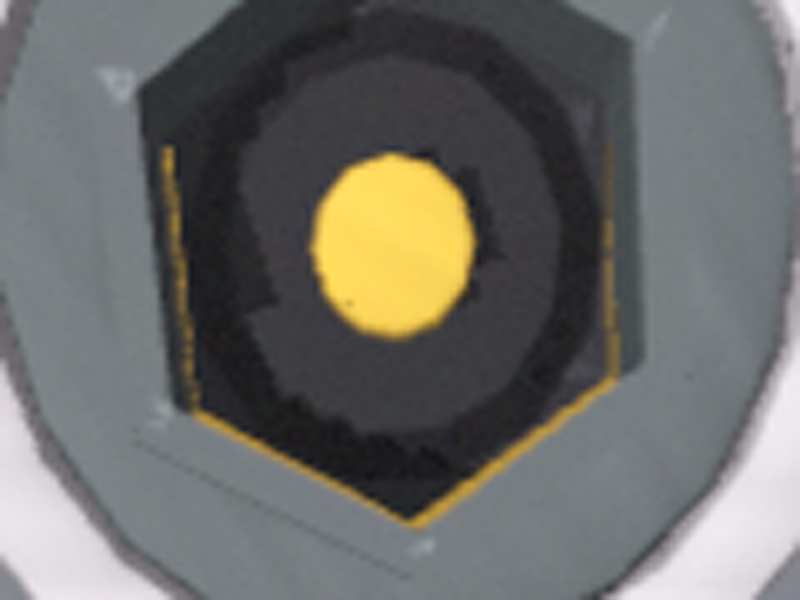

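Run:
```python
from h import *
d=np.load('w10.npz'); Vi=np.linalg.inv(d['V']); print('cam',Vi[:3,3])
def ray(p,z):
    u=np.array([200+p[0]*.15-.4,p[1]*.15-.4]); q=Vi[:3,:3]@np.array([(u[0]-d['cx'])/d['f'],(u[1]-d['cy'])/d['f'],1]); o=Vi[:3,3]; return (o+q*(z-o[2])/q[2])[:2]
y=np.radians(-19.07); 
for zt in (.076,.078):
    P=[ray(p,zt) for p in [(137,92),(633,40),(642,365),(175,410)]]; rc=np.mean(P,0)
    A=lambda v:np.degrees(np.arctan2(v[1],v[0]))
    print('ring',rc,[np.linalg.norm(P[i]-P[i-1])*1000 for i in range(4)],A(P[0]-P[3]),A(P[1]-P[2]),A(P[0]-P[1]),A(P[3]-P[2]))
    n=ray((393,247),.070); dx=n-rc; print('stud',n,'along,left',dx@[np.cos(y),np.sin(y)],dx@[-np.sin(y),np.cos(y)])
```

```text
cam [ 0.58132302 -0.00488346  0.21861544]
ring [ 0.59532025 -0.00998826] [np.float64(18.04272840331166), np.float64(30.995232376362967), np.float64(18.112428691423375), np.float64(30.896042270589835)] -13.97872912336832 -14.292500416556258 76.08610651745602 75.95756122808373
stud [ 0.59511562 -0.00971586] along,left -0.0002823951701979213 0.00019059504173889763
ring [ 0.59512395 -0.00991667] [np.float64(17.789702096580264), np.float64(30.560563683293413), np.float64(17.858424926843746), np.float64(30.46276459253567)] -13.978729123368216 -14.292500416556248 76.08610651745585 75.9575612280838
stud [ 0.59511562 -0.00971586] along,left -7.348489996495711e-05 0.00018706894986273304
```

The ring is centred to 0.2 mm and the yaw matches, so only tilt remains (3° nose-down). I'll level about the ring and go down a little.

Request:
send_rows(rows=[{"tx":0.0007,"ty":0,"tz":0.0018,"wx":0,"wy":1,"wz":0},{"tx":0.0015,"ty":0,"tz":0.0036,"wx":0,"wy":2,"wz":0},{"tx":0.0021,"ty":0,"tz":0.0053,"wx":0,"wy":2.9,"wz":0},{"tx":0.0021,"ty":0,"tz":0.0053,"wx":0,"wy":2.9,"wz":0},{"tx":0.0022,"ty":0,"tz":0.0073,"wx":0,"wy":2.9,"wz":0},{"tx":0.0022,"ty":0,"tz":0.0073,"wx":0,"wy":2.9,"wz":0}])

```text
time: 14.05
tool_pos: [0.4877, 0.0277, 0.0297]
tcp_rot: [-3.086, 0.517, 0.097]
ft_force: [4.3, -1.0, -4.6]
finger_gap: 0.169
finger_force: 55.0
```

Run:
```python
from h import *
rep(); c=cam('wrist'); save(c,'w11.png'); profile(c)
```

```text
t 14.05 pos [0.4877 0.0277 0.0297] yaw -19.04 F [ 4.3 -1.  -4.6] M [-0.37 -0.99 -0.06] nutT(cw) 0.108 gap 0.169 j7 -2.139
 side(left) 0.46 along 4.44 rad 0.115 bearing -18.95
0.02 500 z 50/95% [0.0442 0.0453] lat [-0.0081  0.0076]
0.03 522 z 50/95% [0.0444 0.0454] lat [-0.0079  0.0075]
0.04 704 z 50/95% [0.0444 0.0475] lat [-0.0083  0.0359]
0.05 600 z 50/95% [0.0446 0.0457] lat [-0.008   0.0072]
0.06 798 z 50/95% [0.0449 0.0462] lat [-0.012   0.0113]
0.07 1170 z 50/95% [0.0461 0.0495] lat [-0.0131  0.0121]
0.08 1739 z 50/95% [0.0467 0.0479] lat [-0.0215  0.0208]
0.09 2920 z 50/95% [0.0464 0.0478] lat [-0.0286  0.0274]
0.1 3546 z 50/95% [0.0458 0.0478] lat [-0.0319  0.0309]
0.11 4036 z 50/95% [0.0456 0.0479] lat [-0.0325  0.0315]
0.12 2749 z 50/95% [0.0436 0.048 ] lat [-0.031  0.03 ]
```

Request:
send_rows(rows=[{"tx":0.001,"ty":0,"tz":0.0,"wx":0,"wy":0,"wz":0},{"tx":0.001,"ty":-0.003,"tz":0.001,"wx":0,"wy":0,"wz":1.5},{"tx":0.001,"ty":0,"tz":0.002,"wx":0,"wy":0,"wz":0},{"tx":0.0012,"ty":0.003,"tz":0.003,"wx":0,"wy":0,"wz":-1.5},{"tx":0.0012,"ty":0,"tz":0.004,"wx":0,"wy":0,"wz":0},{"tx":0.0012,"ty":0,"tz":0.004,"wx":0,"wy":0,"wz":0}])

```text
time: 14.7
tool_pos: [0.4879, 0.0281, 0.0254]
tcp_rot: [-3.086, 0.519, 0.1]
ft_force: [2.5, -2.0, -5.6]
finger_gap: 0.165
finger_force: 55.0
```

Run:
```python
from h import *
rep(); c=cam('wrist'); save(c,'w12.png'); profile(c)
```

```text
t 14.7 pos [0.4879 0.0281 0.0254] yaw -19.1 F [ 2.5 -2.  -5.6] M [-0.32 -0.6  -0.07] nutT(cw) -0.043 gap 0.165 j7 -2.142
 side(left) -1.02 along 3.04 rad 0.1148 bearing -19.15
0.02 495 z 50/95% [0.0441 0.0452] lat [-0.0078  0.0074]
0.03 530 z 50/95% [0.0441 0.0451] lat [-0.0077  0.0079]
0.04 723 z 50/95% [0.0441 0.0535] lat [-0.0079  0.036 ]
0.05 604 z 50/95% [0.0441 0.0453] lat [-0.0078  0.0075]
0.06 785 z 50/95% [0.0444 0.0457] lat [-0.0119  0.0114]
0.07 1141 z 50/95% [0.0456 0.049 ] lat [-0.0129  0.0124]
0.08 1704 z 50/95% [0.046  0.0473] lat [-0.0214  0.0203]
0.09 2907 z 50/95% [0.0457 0.0471] lat [-0.0284  0.0275]
0.1 3684 z 50/95% [0.0448 0.0469] lat [-0.0319  0.0308]
0.11 4070 z 50/95% [0.0448 0.047 ] lat [-0.0325  0.0316]
0.12 2649 z 50/95% [0.0442 0.047 ] lat [-0.0311  0.0302]
```

It is sliding down the hexagon level (underside about 54 mm). Continuing the last 6 mm.

Request:
send_rows(rows=[{"tx":0.0006,"ty":0,"tz":0.001,"wx":0,"wy":0,"wz":0},{"tx":0.0008,"ty":-0.002,"tz":0.002,"wx":0,"wy":0,"wz":1},{"tx":0.0008,"ty":0,"tz":0.003,"wx":0,"wy":0,"wz":0},{"tx":0.0009,"ty":0.002,"tz":0.004,"wx":0,"wy":0,"wz":-1},{"tx":0.001,"ty":0,"tz":0.005,"wx":0,"wy":0,"wz":0},{"tx":0.001,"ty":0,"tz":0.0057,"wx":0,"wy":0,"wz":0},{"tx":0.001,"ty":0,"tz":0.0057,"wx":0,"wy":0,"wz":0}])

```text
time: 15.45
tool_pos: [0.4881, 0.0276, 0.0196]
tcp_rot: [-3.086, 0.517, 0.101]
ft_force: [0.4, -0.1, -5.4]
finger_gap: 0.17
finger_force: 55.0
```

Run:
```python
from h import *
rep(); c=cam('wrist'); save(c,'w13.png'); profile(c)
```

```text
t 15.45 pos [0.4881 0.0276 0.0196] yaw -19.02 F [ 0.4 -0.1 -5.4] M [ 0.09 -0.03 -0.  ] nutT(cw) 0.003 gap 0.17 j7 -2.143
 side(left) 0.02 along 0.41 rad 0.1145 bearing -18.94
0.02 498 z 50/95% [0.044  0.0451] lat [-0.0081  0.0077]
0.03 531 z 50/95% [0.0441 0.0452] lat [-0.0079  0.0076]
0.04 899 z 50/95% [0.0438 0.0509] lat [-0.0081  0.036 ]
0.05 1275 z 50/95% [0.0214 0.0451] lat [-0.0337  0.0352]
0.06 1482 z 50/95% [0.0427 0.0455] lat [-0.0351  0.0348]
0.07 1815 z 50/95% [0.0447 0.0487] lat [-0.0348  0.0346]
0.08 2254 z 50/95% [0.0457 0.0473] lat [-0.0346  0.0345]
0.09 3155 z 50/95% [0.0456 0.0471] lat [-0.0343  0.0347]
0.1 3796 z 50/95% [0.0458 0.0475] lat [-0.0315  0.0313]
0.11 4165 z 50/95% [0.0461 0.0501] lat [-0.0322  0.0319]
0.12 2375 z 50/95% [0.0457 0.0473] lat [-0.0308  0.0305]
```

Request:
send_rows(rows=[{"tx":0,"ty":0,"tz":0.0007,"wx":0,"wy":0,"wz":0},{"tx":0.0001,"ty":0,"tz":0.0015,"wx":0,"wy":0,"wz":0},{"tx":0.0001,"ty":0,"tz":0.0015,"wx":0,"wy":0,"wz":0}])

```text
time: 15.8
tool_pos: [0.4886, 0.0274, 0.0183]
tcp_rot: [-3.086, 0.517, 0.1]
ft_force: [-1.2, 0.5, -3.7]
finger_gap: 0.166
finger_force: 55.0
```

Run:
```python
from h import *
rep(); s=st(); c=cam('wrist'); W=cloud(c); z=W[...,2]
for lo,hi,n in [(0,.012,'stud'),(.013,.0148,'nut rim'),(.022,.032,'head')]:
    r=np.hypot(W[...,0]-.5955,W[...,1]+.0097); k=(r>=lo)&(r<hi); print(n,np.percentile(z[k],[5,50,95]).round(4))
```

```text
t 15.8 pos [0.4886 0.0274 0.0183] yaw -19.03 F [-1.2  0.5 -3.7] M [ 0.08 -0.01  0.02] nutT(cw) -0.017 gap 0.166 j7 -2.144
 side(left) 0.05 along -1.24 rad 0.114 bearing -18.94
stud [0.065  0.0664 0.0701]
nut rim [0.062  0.0634 0.0649]
head [0.0636 0.0656 0.0671]
```

Seated: the head top is level with the nut top at 66 mm, and the flange is starting to take weight. I'll print an arc table about the nut axis for the swings.

Run:
```python
import numpy as np
px=.1131; p=np.radians(3.7)
for f in [1,2,3,4,5,8,9,10,12,13.5,15,16,18,20,22.5,24,25,27,28,30,31.5,32,35,36,40,45,48]:
    a=np.radians(f); d=px*(1-np.cos(a)); print(f,'tx %.4f ty -%.4f tz %.4f wx %.2f wz %.2f'%(d*np.cos(p),px*np.sin(a),-d*np.sin(p),f*np.sin(p),f*np.cos(p)))
```

```text
1 tx 0.0000 ty -0.0020 tz -0.0000 wx 0.06 wz 1.00
2 tx 0.0001 ty -0.0039 tz -0.0000 wx 0.13 wz 2.00
3 tx 0.0002 ty -0.0059 tz -0.0000 wx 0.19 wz 2.99
4 tx 0.0003 ty -0.0079 tz -0.0000 wx 0.26 wz 3.99
5 tx 0.0004 ty -0.0099 tz -0.0000 wx 0.32 wz 4.99
8 tx 0.0011 ty -0.0157 tz -0.0001 wx 0.52 wz 7.98
9 tx 0.0014 ty -0.0177 tz -0.0001 wx 0.58 wz 8.98
10 tx 0.0017 ty -0.0196 tz -0.0001 wx 0.65 wz 9.98
12 tx 0.0025 ty -0.0235 tz -0.0002 wx 0.77 wz 11.97
13.5 tx 0.0031 ty -0.0264 tz -0.0002 wx 0.87 wz 13.47
15 tx 0.0038 ty -0.0293 tz -0.0002 wx 0.97 wz 14.97
16 tx 0.0044 ty -0.0312 tz -0.0003 wx 1.03 wz 15.97
18 tx 0.0055 ty -0.0349 tz -0.0004 wx 1.16 wz 17.96
20 tx 0.0068 ty -0.0387 tz -0.0004 wx 1.29 wz 19.96
22.5 tx 0.0086 ty -0.0433 tz -0.0006 wx 1.45 wz 22.45
24 tx 0.0098 ty -0.0460 tz -0.0006 wx 1.55 wz 23.95
25 tx 0.0106 ty -0.0478 tz -0.0007 wx 1.61 wz 24.95
27 tx 0.0123 ty -0.0513 tz -0.0008 wx 1.74 wz 26.94
28 tx 0.0132 ty -0.0531 tz -0.0009 wx 1.81 wz 27.94
30 tx 0.0151 ty -0.0565 tz -0.0010 wx 1.94 wz 29.94
31.5 tx 0.0166 ty -0.0591 tz -0.0011 wx 2.03 wz 31.43
32 tx 0.0171 ty -0.0599 tz -0.0011 wx 2.07 wz 31.93
35 tx 0.0204 ty -0.0649 tz -0.0013 wx 2.26 wz 34.93
36 tx 0.0216 ty -0.0665 tz -0.0014 wx 2.32 wz 35.92
40 tx 0.0264 ty -0.0727 tz -0.0017 wx 2.58 wz 39.92
45 tx 0.0331 ty -0.0800 tz -0.0021 wx 2.90 wz 44.91
48 tx 0.0373 ty -0.0840 tz -0.0024 wx 3.10 wz 47.90
```

Request:
send_rows(rows=[{"tx":0.0003,"ty":0.0079,"tz":0,"wx":-0.26,"wy":0,"wz":-4},{"tx":0.0011,"ty":0.0157,"tz":0,"wx":-0.52,"wy":0,"wz":-8},{"tx":0.0025,"ty":0.0235,"tz":0,"wx":-0.77,"wy":0,"wz":-12},{"tx":0.0044,"ty":0.0312,"tz":-0.0003,"wx":-1.03,"wy":0,"wz":-16},{"tx":0.0068,"ty":0.0387,"tz":-0.0004,"wx":-1.3,"wy":0,"wz":-20},{"tx":0.0098,"ty":0.046,"tz":-0.0006,"wx":-1.55,"wy":0,"wz":-24},{"tx":0.0132,"ty":0.0531,"tz":-0.0009,"wx":-1.8,"wy":0,"wz":-28},{"tx":0.0171,"ty":0.0599,"tz":-0.0011,"wx":-2.07,"wy":0,"wz":-32},{"tx":0.0204,"ty":0.0649,"tz":-0.0013,"wx":-2.26,"wy":0,"wz":-35},{"tx":0.0204,"ty":0.0649,"tz":-0.0013,"wx":-2.26,"wy":0,"wz":-35}])

```text
time: 16.85
tool_pos: [0.4865, -0.0416, 0.0182]
tcp_rot: [3.1, 0.436, -0.101]
ft_force: [-1.3, 0.9, -2.9]
finger_gap: 0.166
finger_force: 55.0
```

```bash
python3 -c "
from h import *
rep()"
```

```text
t 16.85 pos [ 0.4865 -0.0416  0.0182] yaw 15.99 F [-1.3  0.9 -2.9] M [0.21 0.19 0.08] nutT(cw) 0.054 gap 0.166 j7 -1.55
 side(left) 1.19 along -1.06 rad 0.1144 bearing 16.24
```

Request:
send_rows(rows=[{"tx":0.0004,"ty":-0.0099,"tz":0,"wx":0.32,"wy":0,"wz":5},{"tx":0.0017,"ty":-0.0196,"tz":0,"wx":0.65,"wy":0,"wz":10},{"tx":0.0038,"ty":-0.0293,"tz":-0.0002,"wx":0.97,"wy":0,"wz":15},{"tx":0.0068,"ty":-0.0387,"tz":-0.0004,"wx":1.3,"wy":0,"wz":20},{"tx":0.0106,"ty":-0.0478,"tz":-0.0007,"wx":1.61,"wy":0,"wz":25},{"tx":0.0151,"ty":-0.0565,"tz":-0.001,"wx":1.94,"wy":0,"wz":30},{"tx":0.0204,"ty":-0.0649,"tz":-0.0013,"wx":2.26,"wy":0,"wz":35},{"tx":0.0264,"ty":-0.0727,"tz":-0.0017,"wx":2.58,"wy":0,"wz":40},{"tx":0.0331,"ty":-0.08,"tz":-0.0021,"wx":2.9,"wy":0,"wz":45}])

```text
time: 17.75
tool_pos: [0.4964, 0.0455, 0.0183]
tcp_rot: [-3.023, 0.791, 0.098]
ft_force: [-0.8, -1.5, -2.6]
finger_gap: 0.166
finger_force: 55.0
```

```bash
python3 -c "
from h import *
rep()"
```

```text
t 17.75 pos [0.4964 0.0455 0.0183] yaw -29.34 F [-0.8 -1.5 -2.6] M [-0.47 -0.05  0.11] nutT(cw) -0.305 gap 0.166 j7 -2.316
 side(left) -1.75 along 0.05 rad 0.1142 bearing -28.87
```

Driving torque is about 0.3 N m (my sign was flipped), which matches the running thread. Swinging back for the second stroke.

Request:
send_rows(rows=[{"tx":0.0004,"ty":0.0099,"tz":0,"wx":-0.32,"wy":0,"wz":-5},{"tx":0.0017,"ty":0.0196,"tz":0,"wx":-0.65,"wy":0,"wz":-10},{"tx":0.0038,"ty":0.0293,"tz":-0.0002,"wx":-0.97,"wy":0,"wz":-15},{"tx":0.0068,"ty":0.0387,"tz":-0.0004,"wx":-1.3,"wy":0,"wz":-20},{"tx":0.0106,"ty":0.0478,"tz":-0.0007,"wx":-1.61,"wy":0,"wz":-25},{"tx":0.0151,"ty":0.0565,"tz":-0.001,"wx":-1.94,"wy":0,"wz":-30},{"tx":0.0204,"ty":0.0649,"tz":-0.0013,"wx":-2.26,"wy":0,"wz":-35},{"tx":0.0264,"ty":0.0727,"tz":-0.0017,"wx":-2.58,"wy":0,"wz":-40},{"tx":0.0331,"ty":0.08,"tz":-0.0021,"wx":-2.9,"wy":0,"wz":-45},{"tx":0.0331,"ty":0.08,"tz":-0.0021,"wx":-2.9,"wy":0,"wz":-45}])

```text
time: 18.75
tool_pos: [0.4866, -0.0417, 0.0182]
tcp_rot: [3.101, 0.434, -0.1]
ft_force: [-1.8, 0.9, -2.9]
finger_gap: 0.168
finger_force: 55.0
```

```bash
sed -i 's/round(-(r\[0\]/round((r[0]/' h.py; python3 -c "
from h import *
rep()"
```

```text
t 18.75 pos [ 0.4866 -0.0417  0.0182] yaw 15.92 F [-1.8  0.9 -2.9] M [0.2  0.16 0.09] nutT(cw) -0.066 gap 0.168 j7 -1.552
 side(left) 1.37 along -1.51 rad 0.1144 bearing 16.28
```

Request:
send_rows(rows=[{"tx":0.0003,"ty":-0.0079,"tz":0,"wx":0.26,"wy":0,"wz":4},{"tx":0.0011,"ty":-0.0157,"tz":0,"wx":0.52,"wy":0,"wz":8},{"tx":0.0025,"ty":-0.0235,"tz":-0.0002,"wx":0.77,"wy":0,"wz":12},{"tx":0.0044,"ty":-0.0312,"tz":-0.0003,"wx":1.03,"wy":0,"wz":16},{"tx":0.0068,"ty":-0.0387,"tz":-0.0004,"wx":1.3,"wy":0,"wz":20},{"tx":0.0086,"ty":-0.0433,"tz":-0.0006,"wx":1.45,"wy":0,"wz":22.5},{"tx":0.0098,"ty":-0.046,"tz":-0.0006,"wx":1.55,"wy":0,"wz":24},{"tx":0.0098,"ty":-0.046,"tz":-0.0006,"wx":1.55,"wy":0,"wz":24}])

```text
time: 19.55
tool_pos: [0.4832, 0.0068, 0.0182]
tcp_rot: [-3.128, 0.221, 0.101]
ft_force: [-1.1, -0.5, -2.6]
finger_gap: 0.165
finger_force: 55.0
```

```bash
python3 -c "
from h import *
rep()"
```

```text
t 19.55 pos [0.4832 0.0068 0.0182] yaw -8.08 F [-1.1 -0.5 -2.6] M [-0.29  0.02 -0.09] nutT(cw) -0.012 gap 0.165 j7 -1.961
 side(left) -0.69 along -1.02 rad 0.1143 bearing -8.26
```

Request:
send_rows(rows=[{"tx":0,"ty":-0.0012,"tz":0,"wx":0.04,"wy":0,"wz":0.6},{"tx":0,"ty":-0.0024,"tz":0,"wx":0.08,"wy":0,"wz":1.2},{"tx":0.0001,"ty":-0.0035,"tz":0,"wx":0.12,"wy":0,"wz":1.8},{"tx":0.0001,"ty":-0.0047,"tz":0,"wx":0.15,"wy":0,"wz":2.4}])

```text
time: 19.95
tool_pos: [0.4839, 0.0107, 0.0181]
tcp_rot: [-3.121, 0.286, 0.101]
ft_force: [-1.5, -1.4, -3.0]
finger_gap: 0.163
finger_force: 55.0
```

```bash
python3 -c "
from h import *
rep();rep()"
```

```text
t 19.95 pos [0.4839 0.0107 0.0181] yaw -10.48 F [-1.5 -1.4 -3. ] M [-0.41  0.21  0.06] nutT(cw) 0.247 gap 0.163 j7 -2.0
 side(left) -1.6 along -1.21 rad 0.1143 bearing -10.23
t 19.95 pos [0.4839 0.0107 0.0181] yaw -10.48 F [-1.5 -1.4 -3. ] M [-0.41  0.21  0.06] nutT(cw) 0.247 gap 0.163 j7 -2.0
 side(left) -1.6 along -1.21 rad 0.1143 bearing -10.23
```

Re-engaged around yaw -9°, so that back-swing gave only one click because of the ring's play. The rest of this stroke is still below the 69° minimum, so I'll run to yaw -32° and swing back 50°.

Request:
send_rows(rows=[{"tx":0.0003,"ty":-0.0079,"tz":0,"wx":0.26,"wy":0,"wz":4},{"tx":0.0011,"ty":-0.0157,"tz":0,"wx":0.52,"wy":0,"wz":8},{"tx":0.0025,"ty":-0.0235,"tz":-0.0002,"wx":0.77,"wy":0,"wz":12},{"tx":0.0044,"ty":-0.0312,"tz":-0.0003,"wx":1.03,"wy":0,"wz":16},{"tx":0.0068,"ty":-0.0387,"tz":-0.0004,"wx":1.3,"wy":0,"wz":20},{"tx":0.0078,"ty":-0.0414,"tz":-0.0005,"wx":1.39,"wy":0,"wz":21.5}])

```text
time: 20.55
tool_pos: [0.4995, 0.0507, 0.0181]
tcp_rot: [-3.001, 0.862, 0.097]
ft_force: [-2.3, -2.3, -2.8]
finger_gap: 0.169
finger_force: 55.0
```

```bash
python3 -c "
from h import *
rep()"
```

```text
t 20.55 pos [0.4995 0.0507 0.0181] yaw -32.05 F [-2.3 -2.3 -2.8] M [-0.58  0.25  0.02] nutT(cw) 0.379 gap 0.169 j7 -2.361
 side(left) -3.19 along -0.73 rad 0.1141 bearing -31.89
```

```bash
cat > hexa.py <<'E'
from h import *
def hexyaw(c,ctr=(.5955,-.0097),z=.0655):
    g=c['pixels'].astype(np.float32).mean(-1); V=c['view']
    th=np.radians(np.arange(0,360,1.)); rr=np.arange(.012,.024,.0002)
    X=np.stack([ctr[0]+rr[None]*np.cos(th)[:,None],ctr[1]+rr[None]*np.sin(th)[:,None],np.full((360,len(rr)),z)],-1)
    q=X@V[:3,:3].T+V[:3,3]; u=(q[...,0]/q[...,2]*c['f']+c['cx']).astype(np.float32); v=(q[...,1]/q[...,2]*c['f']+c['cy']).astype(np.float32)
    S=cv2.GaussianBlur(cv2.remap(g,u,v,cv2.INTER_LINEAR),(5,1),0); e=rr[np.argmax(np.diff(S,axis=1),1)]
    ok=(e>.0135)&(e<.0205)&(v.min(1)>1)
    best=[]
    for a in np.arange(0,60,.5):
        m=np.abs((np.degrees(th)-a)%60-30)  # 30 at vertex
        mod=.0155/np.cos(np.radians(m)) ; best.append(np.median(np.abs(e-mod)[ok]))
    i=int(np.argmin(best)); return i*.5, best[i], ok.sum()
if __name__=='__main__':
    for z in (.0655,.067): pass
    c=cam('wrist'); save(c,'w14.png'); rep(); print('now',hexyaw(c),hexyaw(c,(.596,-.0097)),hexyaw(c,(.595,-.0095)))
E
python3 hexa.py
```

```text
t 20.6 pos [0.4995 0.0508 0.0181] yaw -32.05 F [-1.1 -1.2 -3.2] M [-0.4   0.18 -0.04] nutT(cw) 0.139 gap 0.169 j7 -2.361
 side(left) -1.59 along -0.31 rad 0.1141 bearing -31.93
now (54.5, np.float64(0.00023374888899235953), np.int64(228)) (56.5, np.float64(0.0004802940360303272), np.int64(229)) (53.0, np.float64(0.00020989122819418948), np.int64(229))
```

Measured on the picture, the ring has turned about 52° in total, so the nut is at roughly 50°. Swing back 50°, then forward 24°, which still stays short of 69°.

Request:
send_rows(rows=[{"tx":0.0004,"ty":0.0099,"tz":0,"wx":-0.32,"wy":0,"wz":-5},{"tx":0.0017,"ty":0.0196,"tz":0,"wx":-0.65,"wy":0,"wz":-10},{"tx":0.0038,"ty":0.0293,"tz":-0.0002,"wx":-0.97,"wy":0,"wz":-15},{"tx":0.0068,"ty":0.0387,"tz":-0.0004,"wx":-1.3,"wy":0,"wz":-20},{"tx":0.0106,"ty":0.0478,"tz":-0.0007,"wx":-1.61,"wy":0,"wz":-25},{"tx":0.0151,"ty":0.0565,"tz":-0.001,"wx":-1.94,"wy":0,"wz":-30},{"tx":0.0216,"ty":0.0665,"tz":-0.0014,"wx":-2.32,"wy":0,"wz":-36},{"tx":0.029,"ty":0.0757,"tz":-0.0019,"wx":-2.7,"wy":0,"wz":-42},{"tx":0.0373,"ty":0.084,"tz":-0.0024,"wx":-3.1,"wy":0,"wz":-48},{"tx":0.0404,"ty":0.0866,"tz":-0.0026,"wx":-3.23,"wy":0,"wz":-50}])

```text
time: 21.6
tool_pos: [0.4879, -0.046, 0.0181]
tcp_rot: [3.09, 0.498, -0.099]
ft_force: [-1.4, 0.6, -2.6]
finger_gap: 0.169
finger_force: 55.0
```

Request:
send_rows(rows=[{"tx":0,"ty":0,"tz":0,"wx":0,"wy":0,"wz":0},{"tx":0.0003,"ty":-0.0079,"tz":0,"wx":0.26,"wy":0,"wz":4},{"tx":0.0011,"ty":-0.0157,"tz":0,"wx":0.52,"wy":0,"wz":8},{"tx":0.0025,"ty":-0.0235,"tz":-0.0002,"wx":0.77,"wy":0,"wz":12},{"tx":0.0038,"ty":-0.0293,"tz":-0.0002,"wx":0.97,"wy":0,"wz":15},{"tx":0.0055,"ty":-0.0349,"tz":-0.0004,"wx":1.16,"wy":0,"wz":18},{"tx":0.0075,"ty":-0.0405,"tz":-0.0005,"wx":1.36,"wy":0,"wz":21},{"tx":0.0098,"ty":-0.046,"tz":-0.0006,"wx":1.55,"wy":0,"wz":24}])

```text
time: 22.4
tool_pos: [0.4826, 0.0021, 0.0181]
tcp_rot: [-3.133, 0.166, 0.101]
ft_force: [-0.6, -1.6, -3.0]
finger_gap: 0.169
finger_force: 55.0
```

```bash
python3 hexa.py
```

```text
t 22.45 pos [0.4828 0.0032 0.0182] yaw -6.16 F [-1.6 -2.6 -3. ] M [-0.57  0.11 -0.12] nutT(cw) 0.195 gap 0.171 j7 -1.929
 side(left) -2.74 along -1.28 rad 0.1143 bearing -6.45
now (42.0, np.float64(0.00015427828263607501), np.int64(210)) (44.5, np.float64(0.00025207092351621323), np.int64(211)) (41.0, np.float64(0.000307713670797561), np.int64(206))
```

Request:
send_rows(rows=[{"tx":0,"ty":-0.002,"tz":0,"wx":0.06,"wy":0,"wz":1},{"tx":0.0001,"ty":-0.0039,"tz":0,"wx":0.13,"wy":0,"wz":2},{"tx":0.0002,"ty":-0.0059,"tz":0,"wx":0.19,"wy":0,"wz":3},{"tx":0.0003,"ty":-0.0079,"tz":0,"wx":0.26,"wy":0,"wz":4}])

```text
time: 22.85
tool_pos: [0.4837, 0.0099, 0.018]
tcp_rot: [-3.123, 0.273, 0.101]
ft_force: [-2.7, -0.7, -2.7]
finger_gap: 0.167
finger_force: 55.0
```

```bash
python3 -c "
from h import *
rep()"
```

```text
t 22.85 pos [0.4837 0.0099 0.018 ] yaw -9.99 F [-2.7 -0.7 -2.7] M [-0.44  0.25  0.04] nutT(cw) 0.173 gap 0.167 j7 -1.992
 side(left) -1.13 along -2.51 rad 0.1143 bearing -9.83
```

Request:
send_rows(rows=[{"tx":0,"ty":-0.0012,"tz":0,"wx":0.04,"wy":0,"wz":0.6},{"tx":0,"ty":-0.0024,"tz":0,"wx":0.08,"wy":0,"wz":1.2},{"tx":0.0001,"ty":-0.0036,"tz":0,"wx":0.12,"wy":0,"wz":1.8},{"tx":0.0001,"ty":-0.0049,"tz":0,"wx":0.16,"wy":0,"wz":2.5}])

```text
time: 23.25
tool_pos: [0.4847, 0.0148, 0.018]
tcp_rot: [-3.114, 0.34, 0.101]
ft_force: [-2.2, -2.2, -2.2]
finger_gap: 0.165
finger_force: 55.0
```

```bash
python3 -c "
from h import *
rep()"
```

```text
t 23.25 pos [0.4847 0.0148 0.018 ] yaw -12.47 F [-2.2 -2.2 -2.2] M [-0.42  0.31  0.01] nutT(cw) 0.313 gap 0.165 j7 -2.034
 side(left) -2.64 along -1.63 rad 0.1143 bearing -12.3
```

Request:
send_rows(rows=[{"tx":0,"ty":-0.0012,"tz":0,"wx":0.04,"wy":0,"wz":0.6},{"tx":0,"ty":-0.0024,"tz":0,"wx":0.08,"wy":0,"wz":1.2},{"tx":0.0001,"ty":-0.0036,"tz":0,"wx":0.12,"wy":0,"wz":1.8},{"tx":0.0001,"ty":-0.0049,"tz":0,"wx":0.16,"wy":0,"wz":2.5}])

```text
time: 23.65
tool_pos: [0.486, 0.0196, 0.0181]
tcp_rot: [-3.105, 0.408, 0.1]
ft_force: [-3.1, -1.2, -2.2]
finger_gap: 0.165
finger_force: 55.0
```

```bash
python3 -c "
from h import *
rep()"
```

```text
t 23.65 pos [0.486  0.0196 0.0181] yaw -14.98 F [-3.1 -1.2 -2.2] M [-0.46  0.35  0.03] nutT(cw) 0.248 gap 0.165 j7 -2.077
 side(left) -1.92 along -2.66 rad 0.1142 bearing -14.81
```

Request:
send_rows(rows=[{"tx":0,"ty":-0.0012,"tz":0,"wx":0.04,"wy":0,"wz":0.6},{"tx":0,"ty":-0.0024,"tz":0,"wx":0.08,"wy":0,"wz":1.2},{"tx":0.0001,"ty":-0.0036,"tz":0,"wx":0.12,"wy":0,"wz":1.8},{"tx":0.0001,"ty":-0.0049,"tz":0,"wx":0.16,"wy":0,"wz":2.5}])

```text
time: 24.05
tool_pos: [0.4873, 0.0243, 0.018]
tcp_rot: [-3.094, 0.476, 0.1]
ft_force: [-2.9, -1.6, -1.9]
finger_gap: 0.17
finger_force: 55.0
```

```bash
python3 -c "
from h import *
rep()"
```

```text
t 24.05 pos [0.4873 0.0243 0.018 ] yaw -17.48 F [-2.9 -1.6 -1.9] M [-0.32  0.46 -0.03] nutT(cw) 0.247 gap 0.17 j7 -2.119
 side(left) -2.43 along -2.3 rad 0.1143 bearing -17.26
```

Request:
send_rows(rows=[{"tx":0,"ty":-0.0012,"tz":0,"wx":0.04,"wy":0,"wz":0.6},{"tx":0,"ty":-0.0024,"tz":0,"wx":0.08,"wy":0,"wz":1.2},{"tx":0.0001,"ty":-0.0036,"tz":0,"wx":0.12,"wy":0,"wz":1.8},{"tx":0.0001,"ty":-0.0049,"tz":0,"wx":0.16,"wy":0,"wz":2.5}])

```text
time: 24.45
tool_pos: [0.4889, 0.029, 0.018]
tcp_rot: [-3.081, 0.543, 0.1]
ft_force: [-2.7, -2.3, -2.8]
finger_gap: 0.166
finger_force: 55.0
```

```bash
python3 -c "
from h import *
rep()"
```

```text
t 24.45 pos [0.4889 0.029  0.018 ] yaw -19.99 F [-2.7 -2.3 -2.8] M [-0.26  0.5   0.04] nutT(cw) 0.395 gap 0.166 j7 -2.161
 side(left) -3.14 along -1.78 rad 0.1142 bearing -19.75
```

Request:
send_rows(rows=[{"tx":0,"ty":-0.001,"tz":0,"wx":0.03,"wy":0,"wz":0.5},{"tx":0,"ty":-0.002,"tz":0,"wx":0.06,"wy":0,"wz":1},{"tx":0.0001,"ty":-0.003,"tz":0,"wx":0.1,"wy":0,"wz":1.5},{"tx":0.0001,"ty":-0.0039,"tz":0,"wx":0.13,"wy":0,"wz":2}])

```text
time: 24.85
tool_pos: [0.4903, 0.0326, 0.018]
tcp_rot: [-3.07, 0.596, 0.099]
ft_force: [-3.0, -1.3, -3.7]
finger_gap: 0.164
finger_force: 55.0
```

```bash
python3 -c "
from h import *
rep()"
```

```text
t 24.85 pos [0.4903 0.0326 0.018 ] yaw -21.98 F [-3.  -1.3 -3.7] M [-0.28  0.5   0.04] nutT(cw) 0.303 gap 0.164 j7 -2.194
 side(left) -2.3 along -2.34 rad 0.1142 bearing -21.69
```

Request:
send_rows(rows=[{"tx":0,"ty":-0.0012,"tz":0,"wx":0.04,"wy":0,"wz":0.6},{"tx":0,"ty":-0.0024,"tz":0,"wx":0.08,"wy":0,"wz":1.2},{"tx":0.0001,"ty":-0.0036,"tz":0,"wx":0.12,"wy":0,"wz":1.8},{"tx":0.0001,"ty":-0.0049,"tz":0,"wx":0.16,"wy":0,"wz":2.5}])

```text
time: 25.25
tool_pos: [0.4922, 0.0371, 0.018]
tcp_rot: [-3.055, 0.663, 0.099]
ft_force: [-4.1, -0.7, -2.2]
finger_gap: 0.163
finger_force: 55.0
```

```bash
python3 -c "
from h import *
rep()"
```

```text
t 25.25 pos [0.4922 0.0371 0.018 ] yaw -24.5 F [-4.1 -0.7 -2.2] M [-0.15  0.57  0.1 ] nutT(cw) 0.367 gap 0.163 j7 -2.236
 side(left) -2.38 along -3.48 rad 0.1142 bearing -24.15
```

Request:
send_rows(rows=[{"tx":-0.0001,"ty":-0.0012,"tz":0,"wx":0.04,"wy":0,"wz":0.6},{"tx":-0.0002,"ty":-0.0024,"tz":0,"wx":0.08,"wy":0,"wz":1.2},{"tx":-0.0003,"ty":-0.0036,"tz":0,"wx":0.12,"wy":0,"wz":1.8},{"tx":-0.0004,"ty":-0.0049,"tz":0,"wx":0.16,"wy":0,"wz":2.5}])

```text
time: 25.65
tool_pos: [0.4944, 0.0416, 0.0182]
tcp_rot: [-3.039, 0.73, 0.097]
ft_force: [-2.3, -1.7, -2.1]
finger_gap: 0.169
finger_force: 55.0
```

```bash
python3 -c "
from h import *
rep()"
```

```text
t 25.65 pos [0.4944 0.0416 0.0182] yaw -27.0 F [-2.3 -1.7 -2.1] M [-0.29  0.29  0.08] nutT(cw) 0.372 gap 0.169 j7 -2.277
 side(left) -2.57 along -1.29 rad 0.1141 bearing -26.66
```

At a low squeeze the fingers give way if the side force exceeds the grip, so they work as a torque limiter: about 5–10 N, or 0.6–1.1 N m. I'll use that so I can safely take longer strokes.

Request:
send_rows(rows=[{"tx":0,"ty":0,"tz":0,"wx":0,"wy":0,"wz":0},{"tx":0,"ty":0,"tz":0,"wx":0,"wy":0,"wz":0},{"tx":0,"ty":-0.002,"tz":0,"wx":0.06,"wy":0,"wz":1},{"tx":0.0001,"ty":-0.0039,"tz":0,"wx":0.13,"wy":0,"wz":2},{"tx":0.0002,"ty":-0.0059,"tz":0,"wx":0.19,"wy":0,"wz":3},{"tx":0.0003,"ty":-0.0079,"tz":0,"wx":0.26,"wy":0,"wz":4},{"tx":0.0004,"ty":-0.0099,"tz":0,"wx":0.32,"wy":0,"wz":5},{"tx":0.0005,"ty":-0.0113,"tz":0,"wx":0.37,"wy":0,"wz":5.7}], squeeze=5)

```text
time: 26.45
tool_pos: [0.5, 0.0514, 0.0181]
tcp_rot: [-2.995, 0.88, 0.096]
ft_force: [-0.3, -2.8, -4.0]
finger_gap: 0.168
finger_force: 5.0
```

```bash
python3 -c "
from h import *
rep()"; python3 hexa.py
```

```text
t 26.45 pos [0.5    0.0514 0.0181] yaw -32.74 F [-0.3 -2.8 -4. ] M [-0.54 -0.01  0.07] nutT(cw) 0.357 gap 0.168 j7 -2.372
 side(left) -2.51 along 1.24 rad 0.1141 bearing -32.33
t 26.5 pos [0.5001 0.0516 0.0181] yaw -32.75 F [-0.5 -2.5 -4. ] M [-0.52  0.02  0.  ] nutT(cw) 0.276 gap 0.174 j7 -2.372
 side(left) -2.39 along 0.94 rad 0.1141 bearing -32.44
now (13.5, np.float64(0.0001911891054363797), np.int64(197)) (18.5, np.float64(0.00044315484356744275), np.int64(201)) (14.5, np.float64(0.00017289243327821627), np.int64(197))
```

Good: it drives at 5 N grip with no slip, and the total turn is about 91°. Swing back again and feel the next stroke.

Request:
send_rows(rows=[{"tx":0.0004,"ty":0.0099,"tz":0,"wx":-0.32,"wy":0,"wz":-5},{"tx":0.0017,"ty":0.0196,"tz":0,"wx":-0.65,"wy":0,"wz":-10},{"tx":0.0038,"ty":0.0293,"tz":-0.0002,"wx":-0.97,"wy":0,"wz":-15},{"tx":0.0068,"ty":0.0387,"tz":-0.0004,"wx":-1.3,"wy":0,"wz":-20},{"tx":0.0106,"ty":0.0478,"tz":-0.0007,"wx":-1.61,"wy":0,"wz":-25},{"tx":0.0151,"ty":0.0565,"tz":-0.001,"wx":-1.94,"wy":0,"wz":-30},{"tx":0.0216,"ty":0.0665,"tz":-0.0014,"wx":-2.32,"wy":0,"wz":-36},{"tx":0.029,"ty":0.0757,"tz":-0.0019,"wx":-2.7,"wy":0,"wz":-42},{"tx":0.0373,"ty":0.084,"tz":-0.0024,"wx":-3.1,"wy":0,"wz":-48},{"tx":0.0404,"ty":0.0866,"tz":-0.0026,"wx":-3.23,"wy":0,"wz":-50}])

```text
time: 27.5
tool_pos: [0.4873, -0.0442, 0.0181]
tcp_rot: [3.094, 0.477, -0.099]
ft_force: [-1.2, -0.8, -3.6]
finger_gap: 0.171
finger_force: 5.0
```

```bash
python3 hexa.py
```

```text
t 27.55 pos [ 0.4874 -0.0443  0.0181] yaw 17.54 F [-0.6 -0.1 -3.2] M [ 0.02  0.05 -0.02] nutT(cw) -0.034 gap 0.171 j7 -1.525
 side(left) 0.08 along -0.55 rad 0.1144 bearing 17.66
now (20.0, np.float64(0.00012127136296776614), np.int64(224)) (24.0, np.float64(0.00030858080371464446), np.int64(224)) (21.0, np.float64(0.0003023594142995854), np.int64(222))
```

Request:
send_rows(rows=[{"tx":0,"ty":-0.002,"tz":0,"wx":0.06,"wy":0,"wz":1},{"tx":0.0002,"ty":-0.0059,"tz":0,"wx":0.19,"wy":0,"wz":3},{"tx":0.0004,"ty":-0.0099,"tz":0,"wx":0.32,"wy":0,"wz":5},{"tx":0.0008,"ty":-0.0138,"tz":0,"wx":0.45,"wy":0,"wz":7},{"tx":0.0014,"ty":-0.0177,"tz":0,"wx":0.58,"wy":0,"wz":9},{"tx":0.0017,"ty":-0.0196,"tz":0,"wx":0.65,"wy":0,"wz":10},{"tx":0.0021,"ty":-0.0216,"tz":0,"wx":0.71,"wy":0,"wz":11},{"tx":0.0025,"ty":-0.0235,"tz":-0.0002,"wx":0.77,"wy":0,"wz":12},{"tx":0.0029,"ty":-0.0254,"tz":-0.0002,"wx":0.84,"wy":0,"wz":13}])

```text
time: 28.45
tool_pos: [0.4823, -0.0181, 0.0181]
tcp_rot: [3.135, 0.118, -0.1]
ft_force: [0.7, -2.5, -3.6]
finger_gap: 0.175
finger_force: 5.0
```

```bash
python3 -c "
from h import *
rep()"
```

```text
t 28.45 pos [ 0.4823 -0.0181  0.0181] yaw 4.32 F [ 0.7 -2.5 -3.6] M [-0.54 -0.31  0.  ] nutT(cw) 0.292 gap 0.175 j7 -1.751
 side(left) -2.53 along 0.55 rad 0.1144 bearing 4.28
```

Request:
send_rows(rows=[{"tx":0,"ty":-0.002,"tz":0,"wx":0.06,"wy":0,"wz":1},{"tx":0.0001,"ty":-0.0039,"tz":0,"wx":0.13,"wy":0,"wz":2},{"tx":0.0002,"ty":-0.0059,"tz":0,"wx":0.19,"wy":0,"wz":3},{"tx":0.0003,"ty":-0.0079,"tz":0,"wx":0.26,"wy":0,"wz":4},{"tx":0.0004,"ty":-0.0099,"tz":0,"wx":0.32,"wy":0,"wz":5},{"tx":0.0006,"ty":-0.0118,"tz":0,"wx":0.39,"wy":0,"wz":6},{"tx":0.0008,"ty":-0.0138,"tz":0,"wx":0.45,"wy":0,"wz":7},{"tx":0.0011,"ty":-0.0157,"tz":0,"wx":0.52,"wy":0,"wz":8}])

```text
time: 29.25
tool_pos: [0.4822, -0.0023, 0.0181]
tcp_rot: [-3.136, 0.101, 0.1]
ft_force: [1.9, -3.2, -3.5]
finger_gap: 0.172
finger_force: 5.0
```

```bash
python3 -c "
from h import *
rep()"
```

```text
t 29.25 pos [ 0.4822 -0.0023  0.0181] yaw -3.69 F [ 1.9 -3.2 -3.5] M [-0.58 -0.59  0.04] nutT(cw) 0.384 gap 0.172 j7 -1.886
 side(left) -3.05 along 2.05 rad 0.1144 bearing -3.67
```

Request:
send_rows(rows=[{"tx":0,"ty":-0.002,"tz":0,"wx":0.06,"wy":0,"wz":1},{"tx":0.0001,"ty":-0.0039,"tz":0,"wx":0.13,"wy":0,"wz":2},{"tx":0.0002,"ty":-0.0059,"tz":0,"wx":0.19,"wy":0,"wz":3},{"tx":0.0003,"ty":-0.0079,"tz":0,"wx":0.26,"wy":0,"wz":4},{"tx":0.0004,"ty":-0.0099,"tz":0,"wx":0.32,"wy":0,"wz":5},{"tx":0.0006,"ty":-0.0118,"tz":0,"wx":0.39,"wy":0,"wz":6},{"tx":0.0008,"ty":-0.0138,"tz":0,"wx":0.45,"wy":0,"wz":7},{"tx":0.0011,"ty":-0.0157,"tz":0,"wx":0.52,"wy":0,"wz":8}])

```text
time: 30.05
tool_pos: [0.4843, 0.0133, 0.018]
tcp_rot: [-3.117, 0.319, 0.1]
ft_force: [2.7, -3.5, -3.4]
finger_gap: 0.175
finger_force: 5.0
```

```bash
python3 -c "
from h import *
rep()"
```

```text
t 30.05 pos [0.4843 0.0133 0.018 ] yaw -11.7 F [ 2.7 -3.5 -3.4] M [-0.57 -0.84  0.07] nutT(cw) 0.403 gap 0.175 j7 -2.022
 side(left) -2.89 along 3.36 rad 0.1144 bearing -11.52
```

Request:
send_rows(rows=[{"tx":0.0002,"ty":-0.002,"tz":0,"wx":0.06,"wy":0,"wz":1},{"tx":0.0004,"ty":-0.0039,"tz":0,"wx":0.13,"wy":0,"wz":2},{"tx":0.0008,"ty":-0.0059,"tz":0,"wx":0.19,"wy":0,"wz":3},{"tx":0.001,"ty":-0.0079,"tz":0,"wx":0.26,"wy":0,"wz":4},{"tx":0.0011,"ty":-0.0099,"tz":0,"wx":0.32,"wy":0,"wz":5},{"tx":0.0013,"ty":-0.0118,"tz":0,"wx":0.39,"wy":0,"wz":6}])

```text
time: 30.65
tool_pos: [0.4872, 0.0246, 0.0177]
tcp_rot: [-3.093, 0.482, 0.101]
ft_force: [0.4, -2.4, -2.5]
finger_gap: 0.173
finger_force: 5.0
```

```bash
python3 -c "
from h import *
rep()"; python3 hexa.py
```

```text
t 30.65 pos [0.4872 0.0246 0.0177] yaw -17.71 F [ 0.4 -2.4 -2.5] M [-0.51 -0.41  0.04] nutT(cw) 0.284 gap 0.173 j7 -2.123
 side(left) -2.15 along 1.15 rad 0.1144 bearing -17.4
t 30.7 pos [0.4873 0.0249 0.0177] yaw -17.75 F [ 0.8 -2.7 -3. ] M [-0.64 -0.35  0.04] nutT(cw) 0.305 gap 0.17 j7 -2.123
 side(left) -2.32 along 1.59 rad 0.1144 bearing -17.58
now (52.5, np.float64(0.0001900451609358894), np.int64(235)) (48.5, np.float64(0.00023581808034434278), np.int64(232)) (48.5, np.float64(0.00021754182429509564), np.int64(238))
```

Request:
send_rows(rows=[{"tx":0.0,"ty":-0.002,"tz":0,"wx":0.06,"wy":0,"wz":1},{"tx":0.0001,"ty":-0.0039,"tz":0,"wx":0.13,"wy":0,"wz":2},{"tx":0.0002,"ty":-0.0059,"tz":0,"wx":0.19,"wy":0,"wz":3},{"tx":0.0003,"ty":-0.0079,"tz":0,"wx":0.26,"wy":0,"wz":4},{"tx":0.0004,"ty":-0.0099,"tz":0,"wx":0.32,"wy":0,"wz":5}])

```text
time: 31.2
tool_pos: [0.4904, 0.0332, 0.0176]
tcp_rot: [-3.067, 0.617, 0.101]
ft_force: [-0.3, -4.6, -1.9]
finger_gap: 0.176
finger_force: 5.0
```

```bash
python3 -c "
from h import *
rep()"
```

```text
t 31.2 pos [0.4904 0.0332 0.0176] yaw -22.74 F [-0.3 -4.6 -1.9] M [-1.05 -0.03  0.2 ] nutT(cw) 0.705 gap 0.176 j7 -2.206
 side(left) -4.39 along 1.52 rad 0.1143 bearing -21.98
```

The torque has risen to 0.7 N m, so the nut is bearing. Fine steps now.

Request:
send_rows(rows=[{"tx":0,"ty":-0.0005,"tz":0,"wx":0.01,"wy":0,"wz":0.25},{"tx":0,"ty":-0.001,"tz":0,"wx":0.03,"wy":0,"wz":0.5},{"tx":0,"ty":-0.001,"tz":0,"wx":0.03,"wy":0,"wz":0.5}])

```text
time: 31.5
tool_pos: [0.4907, 0.0339, 0.0176]
tcp_rot: [-3.064, 0.629, 0.101]
ft_force: [-0.4, -5.2, -2.8]
finger_gap: 0.171
finger_force: 5.0
```

```bash
python3 -c "
from h import *
rep(); cam('wrist'); rep()"
```

```text
t 31.5 pos [0.4907 0.0339 0.0176] yaw -23.18 F [-0.4 -5.2 -2.8] M [-1.11  0.05  0.19] nutT(cw) 0.755 gap 0.171 j7 -2.214
 side(left) -4.95 along 1.71 rad 0.1143 bearing -22.37
t 31.55 pos [0.4907 0.0339 0.0176] yaw -23.18 F [-0.9 -5.3 -2.5] M [-1.11  0.08  0.17] nutT(cw) 0.774 gap 0.177 j7 -2.214
 side(left) -5.27 along 1.28 rad 0.1143 bearing -22.37
```

Request:
send_rows(rows=[{"tx":0,"ty":0,"tz":0,"wx":0,"wy":0,"wz":0},{"tx":0,"ty":-0.0006,"tz":0,"wx":0.02,"wy":0,"wz":0.3},{"tx":0,"ty":-0.0012,"tz":0,"wx":0.04,"wy":0,"wz":0.6},{"tx":0,"ty":-0.0012,"tz":0,"wx":0.04,"wy":0,"wz":0.6}], squeeze=15)

```text
time: 31.95
tool_pos: [0.4913, 0.0351, 0.0176]
tcp_rot: [-3.061, 0.644, 0.1]
ft_force: [-0.6, -6.2, -2.3]
finger_gap: 0.174
finger_force: 15.0
```

```bash
python3 -c "
from h import *
rep(); cam('wrist'); rep()"
```

```text
t 31.95 pos [0.4913 0.0351 0.0176] yaw -23.78 F [-0.6 -6.2 -2.3] M [-1.22  0.06  0.2 ] nutT(cw) 0.882 gap 0.174 j7 -2.224
 side(left) -5.93 along 1.95 rad 0.1143 bearing -23.05
t 32.0 pos [0.4912 0.0351 0.0176] yaw -23.77 F [-0.6 -6.2 -3.8] M [-1.21  0.11  0.21] nutT(cw) 0.885 gap 0.172 j7 -2.223
 side(left) -5.87 along 1.98 rad 0.1143 bearing -23.02
```

Request:
send_rows(rows=[{"tx":0,"ty":-0.0006,"tz":0,"wx":0.02,"wy":0,"wz":0.3},{"tx":0,"ty":-0.0013,"tz":0,"wx":0.04,"wy":0,"wz":0.65},{"tx":0,"ty":-0.0013,"tz":0,"wx":0.04,"wy":0,"wz":0.65}])

```text
time: 32.3
tool_pos: [0.4917, 0.0362, 0.0176]
tcp_rot: [-3.057, 0.662, 0.1]
ft_force: [-1.1, -5.8, -2.9]
finger_gap: 0.171
finger_force: 15.0
```

```bash
python3 -c "
from h import *
rep(); cam('wrist'); rep()"
```

```text
t 32.3 pos [0.4917 0.0362 0.0176] yaw -24.43 F [-1.1 -5.8 -2.9] M [-1.24  0.12  0.26] nutT(cw) 0.918 gap 0.171 j7 -2.234
 side(left) -5.72 along 1.38 rad 0.1143 bearing -23.61
t 32.35 pos [0.4917 0.0361 0.0176] yaw -24.43 F [-1.  -5.9 -1.9] M [-1.25  0.14  0.21] nutT(cw) 0.871 gap 0.173 j7 -2.234
 side(left) -5.74 along 1.54 rad 0.1143 bearing -23.6
```

Request:
send_rows(rows=[{"tx":0,"ty":0,"tz":0,"wx":0,"wy":0,"wz":0},{"tx":0,"ty":-0.0005,"tz":0,"wx":0.02,"wy":0,"wz":0.25},{"tx":0,"ty":-0.001,"tz":0,"wx":0.03,"wy":0,"wz":0.5},{"tx":0,"ty":-0.0015,"tz":0,"wx":0.05,"wy":0,"wz":0.75},{"tx":0,"ty":-0.0015,"tz":0,"wx":0.05,"wy":0,"wz":0.75}], squeeze=30)

```text
time: 32.85
tool_pos: [0.4922, 0.0374, 0.0175]
tcp_rot: [-3.052, 0.681, 0.101]
ft_force: [-2.5, -6.1, -3.0]
finger_gap: 0.169
finger_force: 30.1
```

```bash
python3 -c "
from h import *
rep(); cam('wrist'); rep(); cam('wrist'); rep()"; python3 hexa.py
```

```text
t 32.85 pos [0.4922 0.0374 0.0175] yaw -25.17 F [-2.5 -6.1 -3. ] M [-1.4   0.15  0.24] nutT(cw) 0.995 gap 0.169 j7 -2.247
 side(left) -6.57 along 0.33 rad 0.1143 bearing -24.27
t 32.9 pos [0.4922 0.0373 0.0175] yaw -25.17 F [-1.3 -6.3 -3.3] M [-1.39  0.19  0.32] nutT(cw) 1.038 gap 0.171 j7 -2.247
 side(left) -6.26 along 1.51 rad 0.1143 bearing -24.25
t 32.95 pos [0.4922 0.0373 0.0175] yaw -25.17 F [-1.9 -6.4 -2.2] M [-1.4   0.19  0.35] nutT(cw) 1.111 gap 0.17 j7 -2.247
 side(left) -6.65 along 1.01 rad 0.1143 bearing -24.24
t 33.0 pos [0.4922 0.0374 0.0176] yaw -25.17 F [-1.6 -5.7 -1.7] M [-1.34  0.17  0.36] nutT(cw) 1.035 gap 0.17 j7 -2.247
 side(left) -5.88 along 1.0 rad 0.1143 bearing -24.27
now (43.0, np.float64(0.0002060827711091017), np.int64(214)) (44.0, np.float64(0.00020905672687248668), np.int64(214)) (43.0, np.float64(0.00013911248422903907), np.int64(211))
```

Run:
```python
from h import *
c=cam('wrist'); s=st(); rep(); W=cloud(c); y=np.radians(yaw(s)); B=np.array([[np.cos(y),np.sin(y)],[-np.sin(y),np.cos(y)]])
L=(W[...,:2]-s['tool_pos'][:2])@B.T; z=W[...,2]-s['tool_pos'][2]
for a in (.025,.035,.045,.055):
    k=(abs(L[...,0]-a)<.005)&(abs(L[...,1])<.015)&(abs(z-.044)<.006); print(a,np.percentile(L[k][:,1],[2,98]).mean().round(4))
k=(L[...,0]>.085)&(L[...,0]<.155)&(abs(L[...,1])<.04)&(abs(z-.0465)<.004); print('head',np.percentile(L[k][:,1],[1,99]).mean().round(4))
# plan: ease back 3 deg then lift, then mat pose
```

```text
t 33.05 pos [0.4922 0.0374 0.0175] yaw -25.17 F [-1.2 -5.8 -2.3] M [-1.35  0.13  0.31] nutT(cw) 0.969 gap 0.172 j7 -2.247
 side(left) -5.75 along 1.33 rad 0.1143 bearing -24.26
0.025 0.0001
0.035 0.0003
0.045 0.0001
0.055 0.0004
head 0.0012
```

Request:
send_rows(rows=[{"tx":0,"ty":-0.0006,"tz":0,"wx":0.02,"wy":0,"wz":0.3},{"tx":0,"ty":-0.0012,"tz":0,"wx":0.04,"wy":0,"wz":0.6},{"tx":0,"ty":-0.0012,"tz":0,"wx":0.04,"wy":0,"wz":0.6},{"tx":0,"ty":-0.0012,"tz":0,"wx":0.04,"wy":0,"wz":0.6}])

```text
time: 33.45
tool_pos: [0.4926, 0.0383, 0.0175]
tcp_rot: [-3.049, 0.697, 0.101]
ft_force: [-1.2, -6.6, -2.9]
finger_gap: 0.167
finger_force: 30.1
```

```bash
python3 -c "
from h import *
rep(); cam('wrist'); rep(); cam('wrist'); rep(); cam('wrist'); rep()"
```

```text
t 33.45 pos [0.4926 0.0383 0.0175] yaw -25.77 F [-1.2 -6.6 -2.9] M [-1.48  0.17  0.36] nutT(cw) 1.102 gap 0.167 j7 -2.257
 side(left) -6.48 along 1.76 rad 0.1143 bearing -24.75
t 33.5 pos [0.4926 0.0382 0.0175] yaw -25.77 F [-1.1 -6.5 -3.3] M [-1.44  0.16  0.37] nutT(cw) 1.092 gap 0.17 j7 -2.257
 side(left) -6.31 along 1.86 rad 0.1143 bearing -24.75
t 33.55 pos [0.4926 0.0383 0.0175] yaw -25.77 F [-1.5 -5.7 -2.5] M [-1.45  0.23  0.38] nutT(cw) 1.045 gap 0.168 j7 -2.257
 side(left) -5.81 along 1.11 rad 0.1143 bearing -24.76
t 33.6 pos [0.4926 0.0382 0.0175] yaw -25.77 F [-1.2 -6.9 -2.6] M [-1.44  0.15  0.36] nutT(cw) 1.139 gap 0.172 j7 -2.257
 side(left) -6.77 along 1.92 rad 0.1143 bearing -24.75
```

About 1.1 N m and still climbing, so it is firm. Easing the handle back to take the load off.

Request:
send_rows(rows=[{"tx":0.0001,"ty":0.0039,"tz":0,"wx":-0.13,"wy":0,"wz":-2},{"tx":0.0004,"ty":0.0079,"tz":0,"wx":-0.26,"wy":0,"wz":-4},{"tx":0.0008,"ty":0.0118,"tz":0,"wx":-0.39,"wy":0,"wz":-6},{"tx":0.0012,"ty":0.0138,"tz":0,"wx":-0.45,"wy":0,"wz":-7},{"tx":0.0012,"ty":0.0138,"tz":0,"wx":-0.45,"wy":0,"wz":-7},{"tx":0.0012,"ty":0.0138,"tz":0,"wx":-0.45,"wy":0,"wz":-7}], squeeze=55)

```text
time: 34.2
tool_pos: [0.4882, 0.027, 0.0176]
tcp_rot: [-3.087, 0.51, 0.101]
ft_force: [-1.8, -1.9, -3.2]
finger_gap: 0.166
finger_force: 55.0
```

```bash
python3 -c "
from h import *
rep(); c=cam('wrist'); rep(); profile(c)"; python3 hexa.py
```

```text
t 34.2 pos [0.4882 0.027  0.0176] yaw -18.77 F [-1.8 -1.9 -3.2] M [-0.36  0.28 -0.12] nutT(cw) 0.155 gap 0.166 j7 -2.14
 side(left) -2.39 along -1.1 rad 0.1142 bearing -18.72
t 34.25 pos [0.4882 0.027  0.0176] yaw -18.75 F [-1.2 -1.6 -3.7] M [-0.27  0.24 -0.09] nutT(cw) 0.126 gap 0.169 j7 -2.14
 side(left) -1.85 along -0.61 rad 0.1142 bearing -18.69
0.02 499 z 50/95% [0.0445 0.0454] lat [-0.0081  0.0077]
0.03 528 z 50/95% [0.0448 0.0458] lat [-0.0079  0.0075]
0.04 1102 z 50/95% [0.0439 0.0461] lat [-0.0082  0.0359]
0.05 2060 z 50/95% [0.0224 0.0459] lat [-0.0347  0.0353]
0.06 2233 z 50/95% [0.0225 0.0467] lat [-0.0353  0.0352]
0.07 2634 z 50/95% [0.0229 0.05  ] lat [-0.0354  0.0352]
0.08 2796 z 50/95% [0.0471 0.0489] lat [-0.0353  0.0353]
0.09 3357 z 50/95% [0.0475 0.049 ] lat [-0.0352  0.035 ]
0.1 3927 z 50/95% [0.048  0.0496] lat [-0.0318  0.0311]
0.11 4316 z 50/95% [0.0484 0.0521] lat [-0.0324  0.0315]
0.12 2279 z 50/95% [0.0481 0.0497] lat [-0.0311  0.0304]
t 34.3 pos [0.4882 0.027  0.0176] yaw -18.74 F [-2.2 -2.3 -3.4] M [-0.25  0.36 -0.04] nutT(cw) 0.294 gap 0.17 j7 -2.14
 side(left) -2.91 along -1.36 rad 0.1142 bearing -18.67
now (50.0, np.float64(0.00015920748192187542), np.int64(236)) (48.5, np.float64(0.00023402037071622046), np.int64(234)) (46.5, np.float64(0.00021374833167960537), np.int64(236))
```

Request:
send_rows(rows=[{"tx":0.0,"ty":0.002,"tz":0,"wx":-0.06,"wy":0,"wz":-1},{"tx":0.0,"ty":0.0042,"tz":0,"wx":-0.14,"wy":0,"wz":-2.1},{"tx":-0.0009,"ty":0.0042,"tz":-0.0021,"wx":-0.14,"wy":-1.1,"wz":-2.1},{"tx":-0.0017,"ty":0.0042,"tz":-0.0043,"wx":-0.14,"wy":-2.2,"wz":-2.1},{"tx":-0.0018,"ty":0.0042,"tz":-0.0058,"wx":-0.14,"wy":-2.2,"wz":-2.1},{"tx":-0.0019,"ty":0.0042,"tz":-0.0075,"wx":-0.14,"wy":-2.2,"wz":-2.1},{"tx":-0.002,"ty":0.0042,"tz":-0.0095,"wx":-0.14,"wy":-2.2,"wz":-2.1},{"tx":-0.002,"ty":0.0042,"tz":-0.0095,"wx":-0.14,"wy":-2.2,"wz":-2.1}])

```text
time: 35.1
tool_pos: [0.4859, 0.0229, 0.0275]
tcp_rot: [-3.089, 0.451, 0.159]
ft_force: [-1.6, -0.2, -6.2]
finger_gap: 0.167
finger_force: 55.0
```

```bash
python3 -c "
from h import *
rep(); c=cam('wrist'); rep(); profile(c)"
```

```text
t 35.1 pos [0.4859 0.0229 0.0275] yaw -16.63 F [-1.6 -0.2 -6.2] M [-0.    0.26 -0.02] nutT(cw) 0.048 gap 0.167 j7 -2.077
 side(left) -0.64 along -1.46 rad 0.1152 bearing -16.41
t 35.15 pos [0.4859 0.0229 0.0274] yaw -16.62 F [-1.2  0.5 -5.5] M [ 0.05  0.31 -0.01] nutT(cw) -0.029 gap 0.168 j7 -2.077
 side(left) 0.14 along -1.28 rad 0.1152 bearing -16.41
0.02 493 z 50/95% [0.0433 0.0444] lat [-0.0082  0.0077]
0.03 528 z 50/95% [0.0429 0.0439] lat [-0.0079  0.0075]
0.04 552 z 50/95% [0.0427 0.0437] lat [-0.0077  0.0074]
0.05 607 z 50/95% [0.0423 0.0434] lat [-0.0081  0.0078]
0.06 706 z 50/95% [0.0421 0.0434] lat [-0.011   0.0108]
0.07 1133 z 50/95% [0.0431 0.0464] lat [-0.0129  0.0126]
0.08 1544 z 50/95% [0.0433 0.0447] lat [-0.0193  0.0191]
0.09 2810 z 50/95% [0.0427 0.0441] lat [-0.0271  0.027 ]
0.1 3674 z 50/95% [0.0417 0.0437] lat [-0.0311  0.031 ]
0.11 4112 z 50/95% [0.0416 0.0434] lat [-0.0322  0.032 ]
0.12 3207 z 50/95% [0.0406 0.0431] lat [-0.0308  0.0308]
```

It's free and rising. Level and lift clear.

Request:
send_rows(rows=[{"tx":0.001,"ty":0,"tz":0.001,"wx":0,"wy":1.2,"wz":0},{"tx":0.001,"ty":0,"tz":0.0003,"wx":0,"wy":1.8,"wz":0},{"tx":0.0006,"ty":0,"tz":-0.0037,"wx":0,"wy":1.8,"wz":0},{"tx":0.0001,"ty":0,"tz":-0.0086,"wx":0,"wy":1.8,"wz":0},{"tx":-0.0006,"ty":0,"tz":-0.0146,"wx":0,"wy":1.8,"wz":0},{"tx":-0.0018,"ty":0,"tz":-0.0266,"wx":0,"wy":1.8,"wz":0},{"tx":-0.0039,"ty":0,"tz":-0.0465,"wx":0,"wy":1.8,"wz":0},{"tx":-0.0059,"ty":0,"tz":-0.0664,"wx":0,"wy":1.8,"wz":0},{"tx":-0.0069,"ty":0,"tz":-0.0763,"wx":0,"wy":1.8,"wz":0},{"tx":-0.0069,"ty":0,"tz":-0.0763,"wx":0,"wy":1.8,"wz":0}])

```text
time: 36.15
tool_pos: [0.4887, 0.0226, 0.1059]
tcp_rot: [-3.095, 0.453, 0.104]
ft_force: [1.0, -0.7, -5.7]
finger_gap: 0.166
finger_force: 55.0
```

Run:
```python
from h import *
rep(); c=cam('wrist'); profile(c)
s=st(); T=R.from_rotvec(s['tcp_rot']); d=np.array([.408,.284,.10])-s['tool_pos']; dy=2.5-yaw(s)
print('joints',s['joint_pos'].round(3),'shift',T.inv().apply(d).round(4),'turn',(T.inv().apply([0,0,1])*dy).round(2),'up in tool',T.inv().apply([0,0,1]).round(3))
```

```text
t 36.15 pos [0.4887 0.0226 0.1059] yaw -16.63 F [ 1.  -0.7 -5.7] M [ 0.06 -0.05 -0.02] nutT(cw) 0.027 gap 0.166 j7 -2.052
 side(left) -0.38 along 1.15 rad 0.1124 bearing -16.66
0.02 486 z 50/95% [0.0453 0.0463] lat [-0.0077  0.0081]
0.03 526 z 50/95% [0.0454 0.0464] lat [-0.0076  0.0079]
0.04 558 z 50/95% [0.0455 0.0466] lat [-0.0073  0.0083]
0.05 604 z 50/95% [0.0456 0.0466] lat [-0.0075  0.0081]
0.06 728 z 50/95% [0.0457 0.047 ] lat [-0.0107  0.0116]
0.07 1145 z 50/95% [0.047  0.0506] lat [-0.0123  0.013 ]
0.08 1665 z 50/95% [0.0476 0.049 ] lat [-0.0193  0.0208]
0.09 2750 z 50/95% [0.0474 0.0488] lat [-0.0271  0.0281]
0.1 2226 z 50/95% [0.0475 0.0489] lat [-0.031   0.0321]
0.11 2424 z 50/95% [0.0475 0.049 ] lat [-0.0318  0.033 ]
0.12 2128 z 50/95% [0.0472 0.049 ] lat [-0.0304  0.0315]
0.13 6 z 50/95% [0.0314 0.032 ] lat [-0.003   0.0056]
joints [ 0.2    0.362 -0.334  1.971  0.113  0.895 -2.052] shift [-0.1504 -0.2278  0.0154] turn [ -1.33  -0.02 -19.09] up in tool [-0.069 -0.001 -0.998]
```

Clear of the nut. Now carrying it back over the mat.

Request:
send_rows(rows=[{"tx":-0.015,"ty":-0.022,"tz":0.0,"wx":-0.14,"wy":0,"wz":-2},{"tx":-0.034,"ty":-0.05,"tz":0.002,"wx":-0.31,"wy":0,"wz":-4.5},{"tx":-0.056,"ty":-0.084,"tz":0.004,"wx":-0.55,"wy":0,"wz":-8},{"tx":-0.08,"ty":-0.118,"tz":0.006,"wx":-0.8,"wy":0,"wz":-11.5},{"tx":-0.102,"ty":-0.152,"tz":0.008,"wx":-1.0,"wy":0,"wz":-14.5},{"tx":-0.124,"ty":-0.184,"tz":0.01,"wx":-1.2,"wy":0,"wz":-17.5},{"tx":-0.14,"ty":-0.208,"tz":0.01,"wx":-1.38,"wy":0,"wz":-20},{"tx":-0.15,"ty":-0.2227,"tz":0.01,"wx":-1.46,"wy":0,"wz":-21.1},{"tx":-0.15,"ty":-0.2227,"tz":0.01,"wx":-1.46,"wy":0,"wz":-21.1},{"tx":-0.15,"ty":-0.2227,"tz":0.01,"wx":-1.46,"wy":0,"wz":-21.1}])

```text
time: 37.2
tool_pos: [0.4064, 0.2779, 0.1041]
tcp_rot: [3.134, 0.123, -0.113]
ft_force: [0.3, 0.1, -5.2]
finger_gap: 0.166
finger_force: 55.0
```

Run:
```python
from h import *
rep(); c=cam('wrist'); profile(c)
s=st(); T=R.from_rotvec(s['tcp_rot']); d=np.array([.407,.279,-.0245])-s['tool_pos']
print('joints',s['joint_pos'].round(3),'shift',T.inv().apply(d).round(4),'down in tool',T.inv().apply([0,0,-1]).round(3))
```

```text
t 37.2 pos [0.4064 0.2779 0.1041] yaw 4.49 F [ 0.3  0.1 -5.2] M [-0.04 -0.03 -0.01] nutT(cw) -0.107 gap 0.166 j7 -2.3
 side(left) 0.06 along 0.28 rad 0.3447 bearing -56.54
0.02 504 z 50/95% [0.044  0.0449] lat [-0.0072  0.0086]
0.03 526 z 50/95% [0.044  0.0451] lat [-0.0069  0.0085]
0.04 560 z 50/95% [0.0441 0.0451] lat [-0.0068  0.0084]
0.05 610 z 50/95% [0.044  0.0451] lat [-0.007   0.0087]
0.06 783 z 50/95% [0.0443 0.0457] lat [-0.0106  0.0127]
0.07 1157 z 50/95% [0.0455 0.0488] lat [-0.0118  0.0136]
0.08 1737 z 50/95% [0.046  0.0472] lat [-0.02    0.0221]
0.09 2793 z 50/95% [0.0456 0.047 ] lat [-0.0269  0.0291]
0.1 2227 z 50/95% [0.0457 0.0472] lat [-0.0308  0.0328]
0.11 2442 z 50/95% [0.0457 0.0471] lat [-0.0313  0.0335]
0.12 1852 z 50/95% [0.0454 0.0471] lat [-0.0298  0.0319]
joints [-0.197  0.394 -0.514  1.959  0.19   0.905 -2.3  ] shift [ 0.0096 -0.0018  0.1282] down in tool [ 0.072 -0.     0.997]
```

Request:
send_rows(rows=[{"tx":0.0022,"ty":-0.001,"tz":0.03,"wx":0,"wy":0,"wz":0},{"tx":0.005,"ty":-0.001,"tz":0.07,"wx":0,"wy":0,"wz":0},{"tx":0.0072,"ty":-0.001,"tz":0.1,"wx":0,"wy":0,"wz":0},{"tx":0.0083,"ty":-0.001,"tz":0.115,"wx":0,"wy":0,"wz":0},{"tx":0.0088,"ty":-0.001,"tz":0.122,"wx":0,"wy":0,"wz":0},{"tx":0.009,"ty":-0.001,"tz":0.125,"wx":0,"wy":0,"wz":0},{"tx":0.0091,"ty":-0.001,"tz":0.127,"wx":0,"wy":0,"wz":0},{"tx":0.0092,"ty":-0.001,"tz":0.1285,"wx":0,"wy":0,"wz":0},{"tx":0.0092,"ty":-0.001,"tz":0.1285,"wx":0,"wy":0,"wz":0}])

```text
time: 38.15
tool_pos: [0.4072, 0.2805, -0.0232]
tcp_rot: [3.137, 0.124, -0.109]
ft_force: [0.8, -0.5, -6.4]
finger_gap: 0.168
finger_force: 55.0
```

Run:
```python
from h import *
rep(); c=cam('wrist'); profile(c); print(st()['joint_pos'])
```

```text
t 38.15 pos [ 0.4072  0.2805 -0.0232] yaw 4.52 F [ 0.8 -0.5 -6.4] M [ 0.05 -0.03  0.02] nutT(cw) -0.096 gap 0.168 j7 -2.406
 side(left) -0.6 along 0.71 rad 0.3463 bearing -56.9
0.02 1910 z 50/95% [0.0263 0.0446] lat [-0.0351  0.0351]
0.03 2028 z 50/95% [0.0262 0.0448] lat [-0.0352  0.0351]
0.04 2162 z 50/95% [0.0263 0.0448] lat [-0.0353  0.0353]
0.05 2306 z 50/95% [0.0263 0.0449] lat [-0.0352  0.0352]
0.06 2379 z 50/95% [0.0264 0.0454] lat [-0.0354  0.0353]
0.07 2709 z 50/95% [0.0267 0.0487] lat [-0.0353  0.0353]
0.08 2844 z 50/95% [0.0454 0.0473] lat [-0.0352  0.0352]
0.09 3356 z 50/95% [0.0458 0.0473] lat [-0.0352  0.0351]
0.1 3477 z 50/95% [0.0453 0.0473] lat [-0.0322  0.0321]
0.11 3972 z 50/95% [0.0451 0.0474] lat [-0.0319  0.0322]
0.12 3168 z 50/95% [0.0403 0.0473] lat [-0.0307  0.0308]
0.13 28 z 50/95% [0.0259 0.0272] lat [-0.0359  0.0273]
[-0.28388776  0.60409239 -0.42281249  2.01271875  0.32677308  0.65242769
 -2.4061632 ]
```

Request:
send_rows(rows=[{"tx":0.0001,"ty":0,"tz":0.001,"wx":0,"wy":0,"wz":0},{"tx":0.0001,"ty":0,"tz":0.0018,"wx":0,"wy":0,"wz":0},{"tx":0.0001,"ty":0,"tz":0.0018,"wx":0,"wy":0,"wz":0}])

```text
time: 38.5
tool_pos: [0.4069, 0.2803, -0.0254]
tcp_rot: [3.136, 0.124, -0.111]
ft_force: [-0.2, -0.2, -0.8]
finger_gap: 0.165
finger_force: 55.0
```

Request:
send_rows(rows=[{"tx":0,"ty":0,"tz":0,"wx":0,"wy":0,"wz":0},{"tx":0,"ty":0,"tz":0,"wx":0,"wy":0,"wz":0},{"tx":0,"ty":0,"tz":0,"wx":0,"wy":0,"wz":0},{"tx":0,"ty":0,"tz":0,"wx":0,"wy":0,"wz":0},{"tx":0,"ty":0,"tz":0,"wx":0,"wy":0,"wz":0},{"tx":0,"ty":0,"tz":0,"wx":0,"wy":0,"wz":0},{"tx":0,"ty":0,"tz":0,"wx":0,"wy":0,"wz":0}], claw=60)

```text
time: 39.2
tool_pos: [0.4065, 0.2802, -0.0258]
tcp_rot: [3.136, 0.124, -0.112]
ft_force: [0.4, -0.3, -0.4]
finger_gap: 0.601
finger_force: 0.0
```

Request:
send_rows(rows=[{"tx":0,"ty":0,"tz":-0.01,"wx":0,"wy":0,"wz":0},{"tx":0,"ty":0,"tz":-0.03,"wx":0,"wy":0,"wz":0},{"tx":0,"ty":0,"tz":-0.06,"wx":0,"wy":0,"wz":0},{"tx":0,"ty":0,"tz":-0.09,"wx":0,"wy":0,"wz":0},{"tx":0,"ty":0,"tz":-0.12,"wx":0,"wy":0,"wz":0},{"tx":0,"ty":0,"tz":-0.15,"wx":0,"wy":0,"wz":0},{"tx":0,"ty":0,"tz":-0.15,"wx":0,"wy":0,"wz":0},{"tx":0,"ty":0,"tz":-0.15,"wx":0,"wy":0,"wz":0}])

```text
time: 40.0
tool_pos: [0.4178, 0.281, 0.1249]
tcp_rot: [3.137, 0.123, -0.108]
ft_force: [0.2, -0.1, -0.4]
finger_gap: 0.602
finger_force: 0.0
```

Run:
```python
from h import *
rep(); c=cam('wrist'); W=cloud(c); z=W[...,2]
k=(z>.012)&(z<.04)&(W[...,0]>.28)&(W[...,0]<.6)&(W[...,1]>.2)&(W[...,1]<.36); p=W[k]; h=p[p[:,0]>.48]
print(k.sum(),p.min(0),p.max(0),'head',np.median(h,0),cv2.minEnclosingCircle(h[h[:,0]>.495][:,:2].astype(np.float32)),'handle z',np.median(p[p[:,0]<.46],0))
for n in ('wrist','top'):
    if n=='top': c=cam(n); W=cloud(c)
    for d in finder.silhouettes(n,'tool_mat')[:1]: print(n,np.nanpercentile(W[d['mask']],[1,99],axis=0).round(3))
```

```text
t 40.0 pos [0.4178 0.281  0.1249] yaw 4.51 F [ 0.2 -0.1 -0.4] M [-0.  -0.1  0. ] nutT(cw) -0.021 gap 0.602 j7 -2.284
 side(left) -0.16 along 0.16 rad 0.3411 bearing -58.42
6273 [0.30152725 0.2554361  0.01201474] [0.55314512 0.32203563 0.02375666] head [0.52026151 0.28896122 0.02002393] ((0.5198225378990173, 0.28931552171707153), 0.0335361510515213) handle z [0.3804255  0.27877968 0.01795404]
wrist [[0.297 0.231 0.001]
 [0.58  0.33  0.005]]
top [[0.286 0.228 0.001]
 [0.582 0.33  0.133]]
```

```bash
python3 -c "
from station import manip
print(manip.close_job())"
```

```text
the job is handed in; nothing more can be done
None
```

I tightened the nut until it pulled up firm at about 1.1 N m by the wrist force reading. The spanner is lying flat back on the mat with nothing touching it, and I handed the job in at about 40 s.

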